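# Open the tea caddies and mist them

## Task

Get the stoneware tea caddies ready for rinsing: stand every fallen caddy mouth up on the long rosewood board, in the lane beside the ones already standing, and lift the lids off the caddies and the cap off the spray bottle, laying each flat and top side up in a compartment of its own in the rosewood tray. When all the caddies stand open on the board and the lids and cap are stowed, press the bottle's nozzle gently all the way down and let it spring back up. Leave the copper bowl, the whisk holder and the scoop stand where they are.

Things in the scene. Friction and masses are not known exactly. Their poses are not given: they have to be found in the camera images.
- board: flat rosewood board fixed to the shelf, the lane for the caddies: 100 mm (x) by 540 mm (y), 8 mm thick; origin at the centre of its underside, long side along its y
- holder: low fixed rosewood tray, 135 x 135 mm, with 2 x 2 square compartments, 60 mm wide inside, 5 mm floor, walls and dividers 5 mm thick and 13 mm high from the shelf; origin at the centre of its underside
- well0 (a point): centre of the floor of one compartment of the tray, 5 mm above the shelf
- well1 (a point): centre of the floor of one compartment of the tray, 5 mm above the shelf
- well2 (a point): centre of the floor of one compartment of the tray, 5 mm above the shelf
- well3 (a point): centre of the floor of one compartment of the tray, 5 mm above the shelf
- caddy1: square open-topped stoneware tea caddy, 44 x 44 mm and 78 mm tall, walls 4 mm, 160 g; origin at the centre of its underside, its z axis runs from there to the mouth; stands in the lane at the start, often with a lid on
- caddy2: square open-topped stoneware tea caddy, 44 x 44 mm and 78 mm tall, walls 4 mm, 160 g; origin at the centre of its underside, its z axis runs from there to the mouth; stands in the lane at the start, often with a lid on
- caddy3: square open-topped stoneware tea caddy, 44 x 44 mm and 78 mm tall, walls 4 mm, 160 g; origin at the centre of its underside, its z axis runs from there to the mouth; stands in the lane at the start, often with a lid on
- caddy4: square open-topped stoneware tea caddy, 44 x 44 mm and 78 mm tall, walls 4 mm, 160 g; origin at the centre of its underside, its z axis runs from there to the mouth; lies on its side on the shelf at the start, mouth roughly towards the robot, without a lid; may be absent
- caddy5: square open-topped stoneware tea caddy, 44 x 44 mm and 78 mm tall, walls 4 mm, 160 g; origin at the centre of its underside, its z axis runs from there to the mouth; lies on its side on the shelf at the start, mouth roughly towards the robot, without a lid; may be absent
- caddy6: square open-topped stoneware tea caddy, 44 x 44 mm and 78 mm tall, walls 4 mm, 160 g; origin at the centre of its underside, its z axis runs from there to the mouth; lies on its side on the shelf at the start, mouth roughly towards the robot, without a lid; may be absent
- lid1: black lacquered lid, 50 g, loose in the mouth of caddy1; may be absent (that caddy is then open already). Square plug 29 mm wide and 8 mm high below a 46 x 46 x 5 mm plate, on top a round knob 18 mm in diameter and 20 mm high; 33 mm high over all. Origin at the centre of the plug's underside, z up through the knob; on the caddy the origin is 70 mm above the caddy's
- lid2: black lacquered lid, 50 g, loose in the mouth of caddy2; may be absent (that caddy is then open already). Square plug 29 mm wide and 8 mm high below a 46 x 46 x 5 mm plate, on top a round knob 18 mm in diameter and 20 mm high; 33 mm high over all. Origin at the centre of the plug's underside, z up through the knob; on the caddy the origin is 70 mm above the caddy's
- lid3: black lacquered lid, 50 g, loose in the mouth of caddy3; may be absent (that caddy is then open already). Square plug 29 mm wide and 8 mm high below a 46 x 46 x 5 mm plate, on top a round knob 18 mm in diameter and 20 mm high; 33 mm high over all. Origin at the centre of the plug's underside, z up through the knob; on the caddy the origin is 70 mm above the caddy's
- mister: white porcelain spray bottle fixed to the shelf: 72 mm in diameter, flat shoulder 92 mm up, out of which the nozzle rises; origin at the centre of its underside
- cap: black square cap, a 46 x 46 mm box 42 mm high, open below, walls 3 mm, 50 g; set loosely over the nozzle, standing on the bottle's shoulder; origin at the centre of its open underside, z up
- nozzle (a joint): travel of the sprung nozzle: 0 up, 0.008 m fully down; about 5.5 N presses it fully down
- nozzle_top (a point): centre of the nozzle's round flat top (24 mm in diameter), 128 mm above the shelf when up
- bowl: hammered copper waste bowl, 110 mm wide, 65 mm high; not part of the job; origin at the centre of its underside
- whisk_holder: white porcelain whisk holder, 52 mm wide, 75 mm high; not part of the job; origin at the centre of its underside
- scoop_stand: rosewood stand 50 x 120 x 35 mm with two bamboo scoops upright, 200 mm high over all; not part of the job; origin at the centre of its underside
Things that resemble listed ones, but are neither listed nor needed, are in the scene too. Leave any green, purple or yellow look-alike of the lid1 alone.

How it is judged (in metres and radians):
On the way, in this order (a step that is already met when the one before it is completed fails the run):
1. all caddies stand mouth up on the board, all lids and the cap lie in the tray (angle between each of caddy1, caddy2, caddy3, caddy4, caddy5, caddy6, lid1, lid2, lid3, cap's own z axis and vertical below 0.12 rad and x of caddy1 in the frame of board between -0.03 and 0.03 m and y of caddy1 in the frame of board between -0.25 and 0.25 m and z of caddy1 in the frame of board between 0.004 and 0.013 m and x of caddy2 in the frame of board between -0.03 and 0.03 m and y of caddy2 in the frame of board between -0.25 and 0.25 m and z of caddy2 in the frame of board between 0.004 and 0.013 m and x of caddy3 in the frame of board between -0.03 and 0.03 m and y of caddy3 in the frame of board between -0.25 and 0.25 m and z of caddy3 in the frame of board between 0.004 and 0.013 m and x of caddy4 in the frame of board between -0.03 and 0.03 m and y of caddy4 in the frame of board between -0.25 and 0.25 m and z of caddy4 in the frame of board between 0.004 and 0.013 m and x of caddy5 in the frame of board between -0.03 and 0.03 m and y of caddy5 in the frame of board between -0.25 and 0.25 m and z of caddy5 in the frame of board between 0.004 and 0.013 m and x of caddy6 in the frame of board between -0.03 and 0.03 m and y of caddy6 in the frame of board between -0.25 and 0.25 m and z of caddy6 in the frame of board between 0.004 and 0.013 m and x of lid1 in the frame of holder between -0.065 and 0.065 m and y of lid1 in the frame of holder between -0.065 and 0.065 m and z of lid1 in the frame of holder between 0 and 0.009 m and x of lid2 in the frame of holder between -0.065 and 0.065 m and y of lid2 in the frame of holder between -0.065 and 0.065 m and z of lid2 in the frame of holder between 0 and 0.009 m and x of lid3 in the frame of holder between -0.065 and 0.065 m and y of lid3 in the frame of holder between -0.065 and 0.065 m and z of lid3 in the frame of holder between 0 and 0.009 m and x of cap in the frame of holder between -0.065 and 0.065 m and y of cap in the frame of holder between -0.065 and 0.065 m and z of cap in the frame of holder between 0 and 0.009 m and linear speed of each of caddy1, caddy2, caddy3, caddy4, caddy5, caddy6, lid1, lid2, lid3, cap below 0.02 m/s), for 0.2 s.
2. the nozzle is pressed down (value of joint nozzle above 0.0065 m), for 0.05 s.
3. the nozzle is let up again (value of joint nozzle below 0.0015 m), for 0.1 s.
At the end, for the whole second after the job is handed in: Every caddy is mouth up (0.12 rad) on the board, centre within 30 mm of its long midline and 250 mm of its middle; every lid and the cap lie flat (0.12 rad), top up, on a tray compartment floor (within 4 mm); nozzle up within 1.5 mm; all at rest (all of step 1 and value of joint nozzle below 0.0015 m); the robot touches nothing.
It fails at once if the bowl is moved more than 30 mm or tipped over (distance of bowl from where it was at the start of the episode above 0.03 m or angle between bowl's own z axis and vertical above 0.4 rad).
It fails at once if the whisk holder is moved more than 30 mm or tipped over (distance of whisk_holder from where it was at the start of the episode above 0.03 m or angle between whisk_holder's own z axis and vertical above 0.4 rad).
It fails at once if the scoop stand is moved more than 30 mm or tipped over (distance of scoop_stand from where it was at the start of the episode above 0.03 m or angle between scoop_stand's own z axis and vertical above 0.4 rad).
It fails at once if the nozzle is pushed harder than 30 N (contact force between nozzle and anything else above 30 N).
Of caddy4, caddy5, caddy6 only 2 to 3 are there at a start; the rules pass over those that are not, and their reading is None.
Of lid1, lid2, lid3 only 2 to 3 are there at a start; the rules pass over those that are not, and their reading is None.
At some moment in a run one of caddy4, caddy5, caddy6 may be knocked a few centimetres aside while the robot is not near it.
Once in a run the grip may slacken for a moment while it holds something.
It also fails if it takes over 210 s, if anything falls off the work surface, if the arm or the gripper's body presses on something with over 40 N, if the wrist force passes 120 N, or if a joint passes its speed limit or range.

## Robot

A 6-joint arm with a two-finger parallel gripper is mounted at the origin on the work surface. World frame = base frame: x ahead of the robot, y to its left, z up, the work surface at z = 0. Lengths are in mm, angles in rad, forces in N, time in s.
With the tool pointing down it reaches from about 275 to 975 mm from the base axis. Payload 8.4 kg.
Tool frame: the origin (TCP) lies at the very end of the fingers, on their centre line; the grasp point (between the pads) lies 19 mm behind it (env.pinch_z is the distance from the TCP to the grasp point, in mm); z points along the fingers, y is the line along which they close (so a half turn about z gives the same grasp; the last joint's range is limited). The gripper opens to 92 mm and grips with 3 to 60 N. Pads are 20 mm wide; open, the fingers measure 128 mm over their backs; the gripper's body (75 mm by 189 mm) begins 69 mm behind the grasp point.
Start: joints at [-1.268, 0.353, 1.633, -0, 1.155, -0.002], TCP at [187.562, -596.195, 214.583] pointing down, gripper open.
Joint ranges: [-2.63, 2.63], [-0.92, 2.1], [0.06, 2.66], [-1.3, 4.44], [0, 2.69], [-3.02, 3.02]. Speed limits (rad/s): [2.22, 2.22, 2.79, 3.14, 3.14, 3.14].

## Interface

Orientations are given as a 3x3 rotation matrix whose columns are the frame's x, y, z axes.
In Python, from rig import get_state, viewer, env gives the robot as it stands.
- The arm moves only by the shell command python3 -m pendant 'ROWS' [FORCE]. ROWS is JSON, a list that holds one entry, the list of rows, each a list of 7 numbers: the shift along the tool's x, y, z in m, then the turn, a rotation vector about the tool's x, y, z in degrees, then the opening, from -1 (shut) to 1 (fully open). In form: [[[tx, ty, tz, ax, ay, az, claw], ...]]. A call has 1 to 20 rows; each row is the pose to reach, as a shift and turn from the pose commanded when the call began, along the tool's axes at that moment; what a row does not reach only later rows make up. A row lasts 1/8 s, in which the tool goes at most 62.5 mm and 10.7 degrees, less where a joint would pass 70% of its speed; a pose out of reach is approached as far as the arm can. A call with a gripper value outside its range is refused whole. The fingers move at their own pace and stop on an object; FORCE is the grip in N (left out, the last holds). Time passes only in rows, so rows that repeat a pose let the fingers close. It gives the time, the measured TCP pose, the force, the opening and the grip force at its end, in the units of the state.
- get_state(): the state, without advancing time (a new reading comes with each control period).
- viewer.read_camera(name): name is "scene" or "top" or "wrist"; returns a dict with "image" (400x640x3 uint8, blue, green, red), "fov_y" (degrees; the focal length in pixels is half the picture's height over the tangent of half this angle, whatever the lens; pixels are square), "cx", "cy" (the principal point, pixels), "rvec" (rotation vector, rad) and "tvec" (3), from world to camera coordinates, as OpenCV has them. Camera axes: x right, y down, z forward; pixel columns grow to the right and rows downward; lengths in mm; the calibration is good to about 2 mm. A picture is of the moment at which its call begins. There is no depth.
- env.sign_off(): hands the job in; it is judged then, once.
The state is a dict: "t": time; "qpos": joint angles; "dq": joint speeds; "effort": joint torques, N m; "position": TCP position; "orientation": TCP orientation; "contact_force": force on the tool from outside, world axes, zero at the start; "wrist_torque": the same for the moment, N m; "opening": opening from 0.0 (shut) to 1.0 (fully open); "grip_force": force on a finger pad.
Only numpy, scipy, OpenCV 4.12 (cv2) and the standard library are available. Lean on these libraries where they do the work, as an engineer would, in place of code of your own. Each camera call takes 0.05 s, during which the arm holds its last target. There are 200 camera calls.

## Working session

There is one attempt and no reset: what is moved stays moved. The work goes in short steps, Python scripts to look and compute and a shell command to move; the robot and the scene stay as the last step left them, time stands still between calls to the robot, and variables do not carry over. Pictures are saved under pics/ and viewed, at most 14 in all, crops included, and the job is handed in when it is done.

```bash
ls; mkdir -p pics; python3 - <<'E'
from rig import get_state, viewer, env
import cv2
s=get_state();print(s, env.pinch_z)
for n in ("scene","top"):
    c=viewer.read_camera(n);cv2.imwrite(f"pics/{n}0.png",c["image"]);print(n,{k:v for k,v in c.items() if k!="image"})
E
```

```text
pics
{'t': 0.0, 'qpos': array([-1.26838262e+00,  3.53619560e-01,  1.63415895e+00, -2.62627734e-05,
        1.15520667e+00, -2.39949482e-03]), 'dq': array([-0.00089814, -0.00035521, -0.00145757, -0.00097539,  0.00082985,
       -0.00083629]), 'effort': array([ 1.23622431e-03, -5.93840075e+01, -3.34221768e+01,  6.96778810e-02,
        2.34915095e-02, -1.19105534e-04]), 'position': array([ 187.41063449, -595.70051424,  213.87094059]), 'orientation': array([[ 9.53899839e-01,  3.00124818e-01, -4.37666682e-04],
       [ 3.00125136e-01, -9.53898923e-01,  1.32217906e-03],
       [-2.06710277e-05, -1.39258116e-03, -9.99999030e-01]]), 'contact_force': array([ 0.46110389, -0.24997451,  0.0396998 ]), 'wrist_torque': array([-0.04036842, -0.02103458, -0.03280638]), 'grip_force': 0.0, 'opening': 0.9983520043433947} 18.700000000000003
scene {'fov_y': 54.01024947516458, 'cx': 322.33617606690433, 'cy': 204.59728049975448, 'rvec': array([ 2.22127837,  0.55328964, -0.28020544]), 'tvec': array([-556.07516249, -114.1941172 , 1380.95012156])}
top {'fov_y': 46.23793957121191, 'cx': 324.18769738183846, 'cy': 199.5228954996194, 'rvec': array([ 2.18164528, -2.181409  ,  0.08672824]), 'tvec': array([-1.24178442e-01,  6.17283350e+02,  1.28717192e+03])}
```

View pics/top0.png

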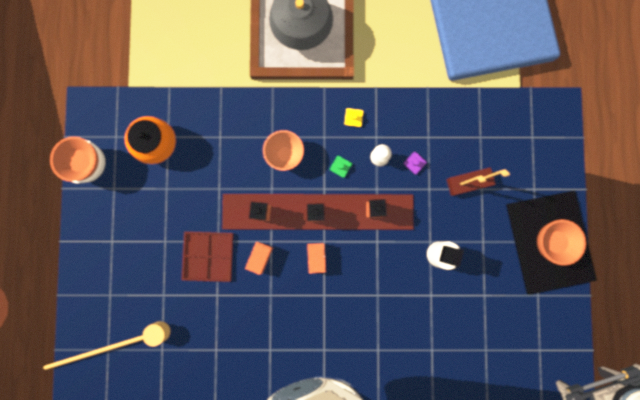

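View pics/scene0.png

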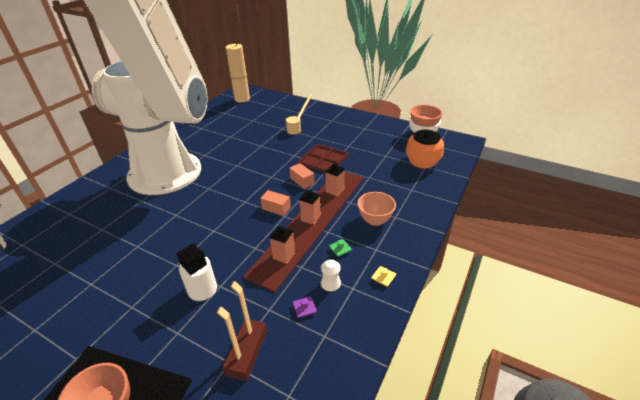

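Top view: standing, black‑lidded caddies are at (258,211), (316,212) and (376,208). Fallen caddies are at (258,258) and (317,258), the tray at (208,257), and the bottle with its black cap at (446,255).

Things that could be mistaken for a black lid: green (341,166), purple (415,163), yellow (354,117), the black top of the orange jar (145,137) and the bottle cap (451,256). The lids I want are the black ones on the board.

```bash
cat > h.py <<'E'
import numpy as np, cv2
from rig import get_state, viewer, env
from scipy.spatial.transform import Rotation as R
def cam(n):
    c=viewer.read_camera(n); h,w=c["image"].shape[:2]
    f=h/2/np.tan(np.radians(c["fov_y"]/2))
    return c["image"],np.array([[f,0,c["cx"]],[0,f,c["cy"]],[0,0,1.]]),np.array(c["rvec"]),np.array(c["tvec"])
def px2w(C,uv,z):
    _,K,r,t=C; Rm=cv2.Rodrigues(r)[0]; o=-Rm.T@t
    d=Rm.T@np.linalg.inv(K)@np.array([uv[0],uv[1],1.]); return o+d*(z-o[2])/d[2]
def w2px(C,P):
    return cv2.projectPoints(np.array(P,float).reshape(-1,3),C[2],C[3],C[1],None)[0][:,0]
def crop(img,x0,y0,x1,y1,s,fn,step=10):
    c=cv2.resize(img[y0:y1,x0:x1],None,fx=s,fy=s,interpolation=cv2.INTER_CUBIC)
    for x in range(-(-x0//step)*step,x1,step):
        cv2.line(c,(int((x-x0+.5)*s),0),(int((x-x0+.5)*s),6),(255,255,255),1); cv2.putText(c,str(x),(int((x-x0+.5)*s)-10,17),0,.35,(255,255,255),1)
    for y in range(-(-y0//step)*step,y1,step):
        cv2.line(c,(0,int((y-y0+.5)*s)),(6,int((y-y0+.5)*s)),(255,255,255),1); cv2.putText(c,str(y),(8,int((y-y0+.5)*s)+4),0,.35,(255,255,255),1)
    cv2.imwrite("pics/"+fn,c)
def rel(P,Rt,p0=None,R0=None):
    """shift (m) and turn (deg) from current pose to world TCP P (mm), rotation Rt"""
    s=get_state(); p0=s["position"] if p0 is None else p0; R0=s["orientation"] if R0 is None else R0
    return np.round(R0.T@(np.array(P)-p0)/1000,4), np.round(R.from_matrix(R0.T@Rt).as_rotvec(degrees=True),1)
def down(yaw,pitch=0):
    """tool down, x axis at yaw deg from world x; pitch>0: tip leans to +x (forward reach)"""
    b=np.array([[1,0,0],[0,-1,0],[0,0,-1.]])
    return R.from_euler('z',yaw,degrees=True).as_matrix()@R.from_euler('y',-pitch,degrees=True).as_matrix()@b
E
python3 - <<'E'
from h import *
C=cam("top"); a=C[0]
crop(a,175,185,335,290,5,"c1.png"); crop(a,300,185,470,290,4.7,"c2.png")
for uv in [(258,211),(316,212),(376,208)]: print(px2w(C,uv,100))
E
```

```text
[580.98110426 174.21126106 100.        ]
[578.36410905  21.54099042 100.        ]
[ 588.92918173 -136.48132087  100.        ]
```

View pics/c1.png

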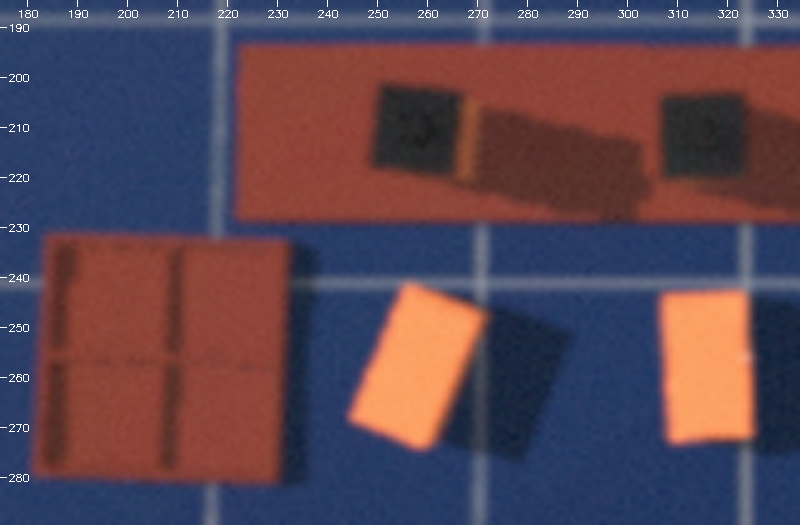

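View pics/c2.png

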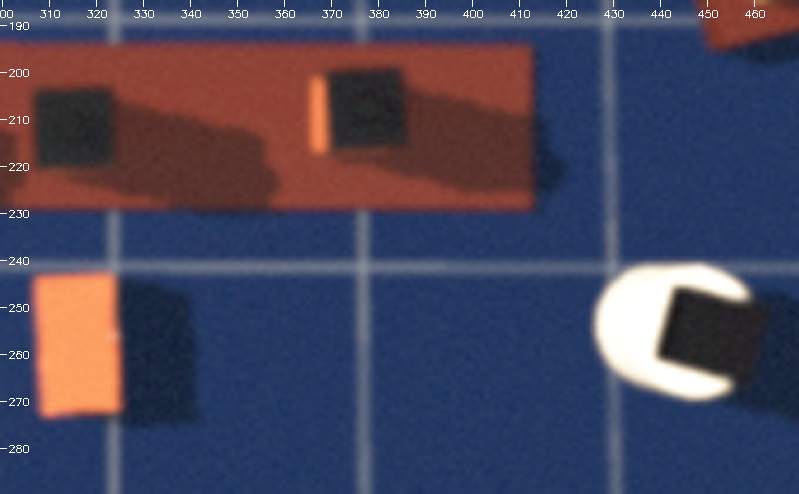

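The crops confirm it: three black square lids on the board, two fallen caddies with their long axes near x, the tray turned about 2°, and the cap turned about 13°.

```bash
python3 - <<'E'
from h import *
C=cam("top")
c1=lambda X,Y:(175+X/5-.5,185+Y/5-.5); c2=lambda X,Y:(300+X/4.7-.5,185+Y/4.7-.5)
def q(n,f,pts,z):
    P=np.array([px2w(C,f(*p),z)[:2] for p in pts]); e=P-np.roll(P,-1,0)
    a=[np.degrees(np.arctan2(*(d[::-1]))) for d in e]
    print(n,P.mean(0).round(1),"len",np.linalg.norm(e,axis=1).round(1),"ang",np.round(a,1))
q("lid1",c1,[(380,82),(466,93),(455,177),(372,166)],91)
q("lid2",c1,[(660,96),(747,92),(746,177),(662,179)],91)
q("lid3",c2,[(328,69),(403,69),(406,148),(330,152)],91)
q("cap",c2,[(675,286),(767,307),(748,385),(657,357)],134)
q("tray",c1,[(45,233),(291,241),(281,484),(33,477)],13)
q("fA",c1,[(408,283),(487,316),(432,451),(348,418)],44)
q("fB",c1,[(660,292),(748,290),(754,437),(668,443)],44)
for f,p in [(c1,(240,45)),(c1,(233,220)),(c2,(533,44)),(c2,(533,210))]: print(px2w(C,f(*p),8).round(1))
E
```

```text
lid1 [583.1 175.1] len [46.1 44.9 44.4 44.8] ang [ 82.7  -6.9 -97.5 175.3]
lid2 [579.7  23.7] len [46.2 45.1 44.5 44.1] ang [  92.6   -0.7  -88.6 -178.4]
lid3 [ 590.  -141.6] len [42.4 44.7 42.9 46.9] ang [  90.     1.6  -87.  -179.1]
cap [ 466.  -322.1] len [50.8 43.4 51.1 39.6] ang [  77.1  -15.  -107.1  164.6]
tray [459.3 327.7] len [138.3 135.1 138.3 135.7] ang [ 88.1  -1.5 -91.6 178.5]
fA [455.9 180. ] len [47.  78.8 49.3 79.9] ang [  67.5  -21.8 -111.2  156.5]
fB [456.7  22.3] len [48.2 79.8 47.  82. ] ang [  91.3    2.4  -86.  -176.8]
[635.7 288.4   8. ]
[536.6 290.7   8. ]
[ 634.7 -251.8    8. ]
[ 534.7 -250.3    8. ]
```

```bash
python3 - <<'E'
from h import *
print(*rel([466,-322,190],down(-14)));print(*rel([466,-322,106],down(-14)))
E
```

```text
[ 0.3479 -0.1777  0.0243] [-0.   0.  31.5]
[ 0.3479 -0.1776  0.1083] [-0.   0.  31.5]
```

```bash
python3 -m pendant '[[[0.348,-0.178,0.024,0,0,31.5,1],[0.348,-0.178,0.024,0,0,31.5,1],[0.348,-0.178,0.024,0,0,31.5,1],[0.348,-0.178,0.024,0,0,31.5,1],[0.348,-0.178,0.024,0,0,31.5,1],[0.348,-0.178,0.024,0,0,31.5,1],[0.348,-0.178,0.024,0,0,31.5,1],[0.348,-0.178,0.024,0,0,31.5,1],[0.348,-0.178,0.024,0,0,31.5,1],[0.348,-0.178,0.024,0,0,31.5,1]]]' 20
python3 - <<'E'
from h import *
C=cam("wrist"); cv2.imwrite("pics/w1.png",C[0]); print(get_state()["position"], w2px(C,[[466,-322,134]]))
E
```

```text
t: 1.45
position: [465.3, -322.9, 190.6]
orientation: [[0.97, -0.244, -0.0], [-0.244, -0.97, -0.0], [-0.0, 0.0, -1.0]]
contact_force: [-0.4, 0.5, 0.2]
opening: 1.0
grip_force: 0.0
[ 465.37028543 -322.847949    190.66452922] [[318.52849479 216.93280697]]
```

View pics/w1.png

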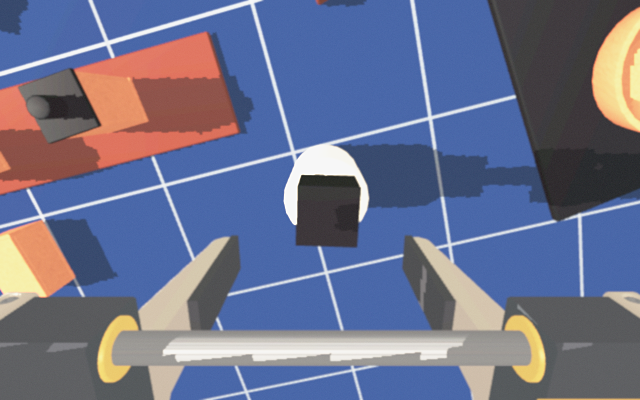

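The wrist view shows the cap's top face centred near (328,217), square to the fingers and about 10 px right of the prediction. I'll correct for that.

```bash
python3 - <<'E'
from h import *
C=cam("wrist"); p=px2w(C,(328.5,217),134);print(p); p[2]=106
print(*rel(p,down(-14)))
E
```

```text
[ 464.23941732 -328.98133519  134.        ]
[0.0003 0.0063 0.0847] [ 0.  -0.  -0.1]
```

```bash
python3 -m pendant '[[[0,0.006,0.04,0,0,0,1],[0,0.006,0.084,0,0,0,1],[0,0.006,0.084,0,0,0,1],[0,0.006,0.084,0,0,0,-1],[0,0.006,0.084,0,0,0,-1],[0,0.006,0.084,0,0,0,-1],[0,0.006,0.084,0,0,0,-1],[0,0.006,0.084,0,0,0,-1],[0,0.006,0.03,0,0,0,-1],[0,0.006,-0.03,0,0,0,-1],[0,0.006,-0.03,0,0,0,-1]]]' 25
python3 - <<'E'
from h import *
# tray frame: centre, yaw
c=np.array([459.3,327.7]);y=np.radians(-1.8)
for sx in(1,-1):
  for sy in (1,-1):
    print(sx,sy,c+32.5*np.array([sx*np.cos(y)-sy*np.sin(y),sx*np.sin(y)+sy*np.cos(y)]))
print(*rel([428,296,140],down(-1.8)))
E
```

```text
t: 2.92
position: [467.1, -329.5, 225.4]
orientation: [[0.97, -0.242, 0.007], [-0.242, -0.97, -0.005], [0.008, 0.003, -1.0]]
contact_force: [0.7, 0.3, -1.1]
opening: 0.498
grip_force: 25.0
1 1 [492.80481288 359.16311354]
1 -1 [490.76311354 294.19518712]
-1 1 [427.83688646 361.20481288]
-1 -1 [425.79518712 296.23688646]
[-0.1902 -0.5976  0.0821] [  0.2  -0.4 -12.2]
```

```bash
python3 - <<'E'
from h import *
print(*rel([428,361,110],down(-1.8)))
E
```

```text
[-0.2062 -0.6607  0.1118] [  0.2  -0.4 -12.2]
```

```bash
python3 -m pendant '[[[-0.206,-0.661,0.112,0.2,-0.4,-12.2,-1],[-0.206,-0.661,0.112,0.2,-0.4,-12.2,-1],[-0.206,-0.661,0.112,0.2,-0.4,-12.2,-1],[-0.206,-0.661,0.112,0.2,-0.4,-12.2,-1],[-0.206,-0.661,0.112,0.2,-0.4,-12.2,-1],[-0.206,-0.661,0.112,0.2,-0.4,-12.2,-1],[-0.206,-0.661,0.112,0.2,-0.4,-12.2,-1],[-0.206,-0.661,0.112,0.2,-0.4,-12.2,-1],[-0.206,-0.661,0.112,0.2,-0.4,-12.2,-1],[-0.206,-0.661,0.112,0.2,-0.4,-12.2,-1],[-0.206,-0.661,0.112,0.2,-0.4,-12.2,-1],[-0.206,-0.661,0.112,0.2,-0.4,-12.2,-1],[-0.206,-0.661,0.112,0.2,-0.4,-12.2,-1],[-0.206,-0.661,0.112,0.2,-0.4,-12.2,-1],[-0.206,-0.661,0.112,0.2,-0.4,-12.2,-1]]]'
python3 - <<'E'
from h import *
C=cam("wrist"); im=C[0].copy()
for p in [(492.8,359.2),(490.8,294.2),(427.8,361.2),(425.8,296.2)]:
    u=w2px(C,[[p[0],p[1],5]])[0]; cv2.drawMarker(im,tuple(int(v) for v in u.round()),(0,255,0),0,12,1)
cv2.imwrite("pics/w2.png",im)
print(*rel([428,361,19],down(-1.8)))
E
```

```text
t: 4.8
position: [425.4, 362.0, 108.8]
orientation: [[0.999, -0.034, -0.006], [-0.034, -0.999, 0.004], [-0.007, -0.004, -1.0]]
contact_force: [1.0, -0.2, -0.3]
opening: 0.502
grip_force: 25.0
[0.0031 0.0016 0.0899] [-0.2  0.4 -0.1]
```

View pics/w2.png

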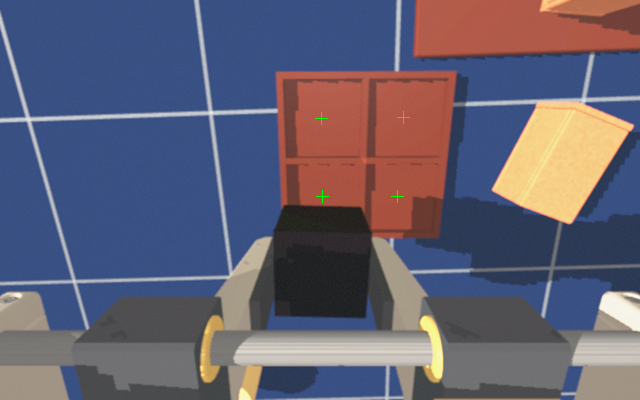

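The tray model matches: the crosses sit in the compartment centres. Lowering the cap.

```bash
python3 -m pendant '[[[0.003,0.001,0.045,-0.2,0.4,0,-1],[0.003,0.001,0.075,-0.2,0.4,0,-1],[0.003,0.001,0.085,-0.2,0.4,0,-1],[0.003,0.001,0.088,-0.2,0.4,0,-1],[0.003,0.001,0.088,-0.2,0.4,0,-1]]]'
```

```text
t: 5.48
position: [428.2, 363.1, 21.5]
orientation: [[0.999, -0.032, 0.002], [-0.032, -0.999, 0.002], [0.001, -0.002, -1.0]]
contact_force: [0.3, 0.6, -1.1]
opening: 0.501
grip_force: 25.0
```

```bash
python3 -m pendant '[[[0,0.0015,0.002,0,0,0,-1],[0,0.0015,0.003,0,0,0,-1],[0,0.0015,0.003,0,0,0,0.25],[0,0.0015,0.003,0,0,0,0.25],[0,0.0015,0.003,0,0,0,0.25],[0,0.0015,-0.04,0,0,0,0.25],[0,0.0015,-0.1,0,0,0,0.25],[0,0.0015,-0.16,0,0,0,0.25],[0,0.0015,-0.16,0,0,0,0.25]]]'
python3 - <<'E'
from h import *
C=cam("wrist"); im=C[0]; cv2.imwrite("pics/w3.png",im)
print(*rel([583,175,170],down(-7)))
E
```

```text
t: 6.6
position: [429.8, 363.1, 185.4]
orientation: [[0.999, -0.032, 0.007], [-0.032, -0.999, 0.006], [0.007, -0.007, -1.0]]
contact_force: [1.0, 0.3, -0.2]
opening: 0.627
grip_force: 0.0
[0.1604 0.182  0.0125] [-0.2 -0.2  5.2]
```

```bash
python3 -m pendant '[[[0.16,0.182,0.025,0,0,5.2,0.2],[0.16,0.182,0.025,0,0,5.2,0.2],[0.16,0.182,0.025,0,0,5.2,0.2],[0.16,0.182,0.025,0,0,5.2,0.2],[0.16,0.182,0.025,0,0,5.2,0.2],[0.16,0.182,0.025,0,0,5.2,0.2],[0.16,0.182,0.025,0,0,5.2,0.2]]]'
python3 - <<'E'
from h import *
C=cam("wrist"); im=C[0]; T=cam("top"); 
cv2.drawMarker(im,tuple(int(v) for v in w2px(C,[[583,175,111]])[0]),(0,255,0),0,12,1)
t=cv2.resize(T[0][180:290,170:340],None,fx=2.35,fy=2.35,interpolation=2)
s=cv2.resize(cam("scene")[0][120:300,200:400],None,fx=2,fy=2,interpolation=2)[:258]
o=np.zeros((400+260,800,3),np.uint8); o[:400,:640]=im; o[400:400+t.shape[0],:t.shape[1]]=t; o[400:658,400:800]=s
cv2.imwrite("pics/w4.png",cv2.resize(o,(720,594)))
E
```

```text
t: 7.52
position: [580.4, 175.0, 154.9]
orientation: [[0.993, -0.121, -0.001], [-0.121, -0.993, 0.001], [-0.001, -0.0, -1.0]]
contact_force: [-0.4, -0.1, 0.3]
opening: 0.6
grip_force: 0.0
```

View pics/w4.png

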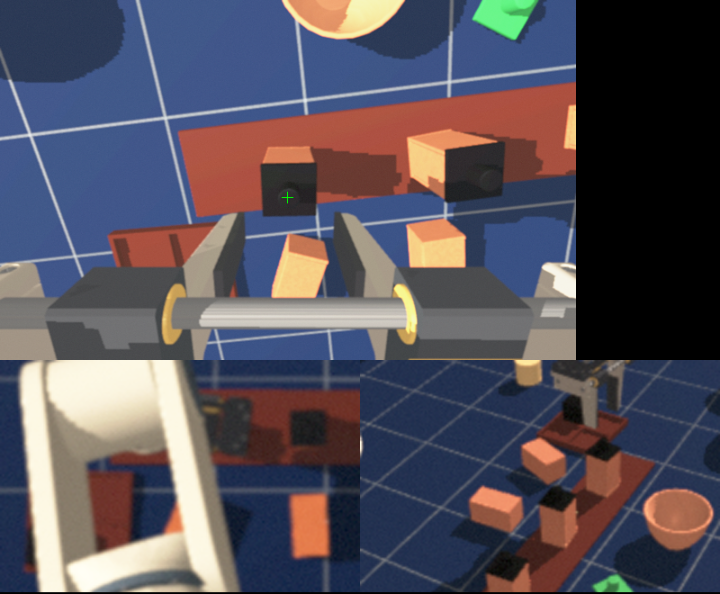

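Wrist view: lid1's knob sits at the marker (287,197), midway between the fingers. Gripping it.

```bash
python3 -m pendant '[[[0.0026,0,0.03,0,0,0,0.1],[0.0026,0,0.055,0,0,0,-0.2],[0.0026,0,0.06,0,0,0,-0.2],[0.0026,0,0.06,0,0,0,-1],[0.0026,0,0.06,0,0,0,-1],[0.0026,0,0.06,0,0,0,-1],[0.0026,0,0.06,0,0,0,-1],[0.0026,0,0.06,0,0,0,-1],[0.0026,0,0.03,0,0,0,-1],[0.0026,0,-0.01,0,0,0,-1],[0.0026,0,-0.01,0,0,0,-1]]]' 25
python3 - <<'E'
from h import *
s=get_state();print(s['opening']*92)
print(*rel([492.8,359.2,80],down(-1.8)))
E
```

```text
t: 9.05
position: [586.1, 174.3, 168.7]
orientation: [[0.992, -0.123, 0.006], [-0.123, -0.992, 0.002], [0.006, -0.003, -1.0]]
contact_force: [0.9, 0.0, -0.1]
opening: 0.181
grip_force: 25.0
16.667693205195427
[-0.1157 -0.1718  0.0886] [-0.2 -0.3 -5.2]
```

```bash
python3 -m pendant '[[[-0.116,-0.172,0.0,-0.2,-0.3,-5.2,-1],[-0.116,-0.172,0.0,-0.2,-0.3,-5.2,-1],[-0.116,-0.172,0.0,-0.2,-0.3,-5.2,-1],[-0.116,-0.172,0.06,-0.2,-0.3,-5.2,-1],[-0.116,-0.172,0.089,-0.2,-0.3,-5.2,-1],[-0.116,-0.172,0.089,-0.2,-0.3,-5.2,-1],[-0.116,-0.172,0.089,-0.2,-0.3,-5.2,-1]]]'
python3 - <<'E'
from h import *
C=cam("wrist"); cv2.imwrite("pics/w5.png",C[0]);print(*rel([492.8,359.2,24],down(-1.8)))
E
```

```text
t: 9.93
position: [490.6, 358.8, 77.3]
orientation: [[0.999, -0.033, -0.005], [-0.033, -0.999, -0.002], [-0.004, 0.002, -1.0]]
contact_force: [0.6, 0.8, 0.4]
opening: 0.185
grip_force: 25.0
[ 0.0019 -0.0004  0.0539] [ 0.1  0.2 -0.1]
```

View pics/w5.png

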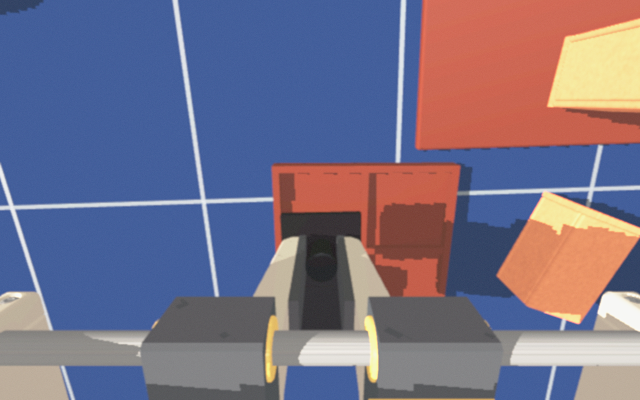

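The lid is held level over its compartment. Lowering and releasing.

```bash
python3 -m pendant '[[[0.002,0,0.03,0.1,0.2,0,-1],[0.002,0,0.05,0.1,0.2,0,-1],[0.002,0,0.0545,0.1,0.2,0,-1],[0.002,0,0.0565,0.1,0.2,0,-1],[0.002,0,0.0565,0.1,0.2,0,-1],[0.002,0,0.0565,0.1,0.2,0,-0.4],[0.002,0,0.0565,0.1,0.2,0,-0.4],[0.002,0,0.0565,0.1,0.2,0,-0.4],[0.002,0,0.02,0.1,0.2,0,-0.4],[0.002,0,-0.04,0.1,0.2,0,-0.2],[0.002,0,-0.08,0.1,0.2,0,0.1],[0.002,0,-0.08,0.1,0.2,0,0.1]]]'
python3 - <<'E'
from h import *
print(get_state()["position"],*rel([580,24,155],down(1)))
E
```

```text
t: 11.48
position: [494.3, 360.3, 160.0]
orientation: [[0.999, -0.032, 0.003], [-0.032, -0.999, 0.003], [0.003, -0.003, -1.0]]
contact_force: [0.4, 0.2, -0.2]
opening: 0.547
grip_force: 0.0
[494.32549358 360.25355611 160.04078839] [0.0964 0.3333 0.0044] [-0.2 -0.2 -2.8]
```

```bash
python3 -m pendant '[[[0.096,0.333,0.004,-0.2,-0.2,-2.8,0.1],[0.096,0.333,0.004,-0.2,-0.2,-2.8,0.1],[0.096,0.333,0.004,-0.2,-0.2,-2.8,0.1],[0.096,0.333,0.004,-0.2,-0.2,-2.8,0.1],[0.096,0.333,0.004,-0.2,-0.2,-2.8,0.1],[0.096,0.333,0.004,-0.2,-0.2,-2.8,0.1],[0.096,0.333,0.004,-0.2,-0.2,-2.8,0.1],[0.096,0.333,0.004,-0.2,-0.2,-2.8,0.1],[0.096,0.333,0.004,-0.2,-0.2,-2.8,0.1]]]'
python3 - <<'E'
from h import *
C=cam("wrist"); im=C[0].copy(); print(get_state()["position"])
u=w2px(C,[[580,24,111]])[0];print(u)
# knob search: show crop
x,y=int(u[0]),int(u[1])
cv2.drawMarker(im,(x,y),(0,255,0),0,12,1)
w=cv2.resize(im[y-100:y+60,x-160:x+160],None,fx=2,fy=2)
t=cv2.resize(cam("top")[0][225:290,170:300],None,fx=4.9,fy=4,interpolation=2)[:,:640]
w=np.vstack([w,cv2.resize(t,(640,260))]); cv2.imwrite("pics/w6.png",w)
E
```

```text
t: 12.6
position: [577.3, 24.2, 152.3]
orientation: [[1.0, 0.018, -0.006], [0.018, -1.0, -0.004], [-0.006, 0.004, -1.0]]
contact_force: [-0.4, 0.0, -0.2]
opening: 0.547
grip_force: 0.0
[577.36846784  24.18528317 152.44366977]
[320.09544415 220.73759378]
```

View pics/w6.png

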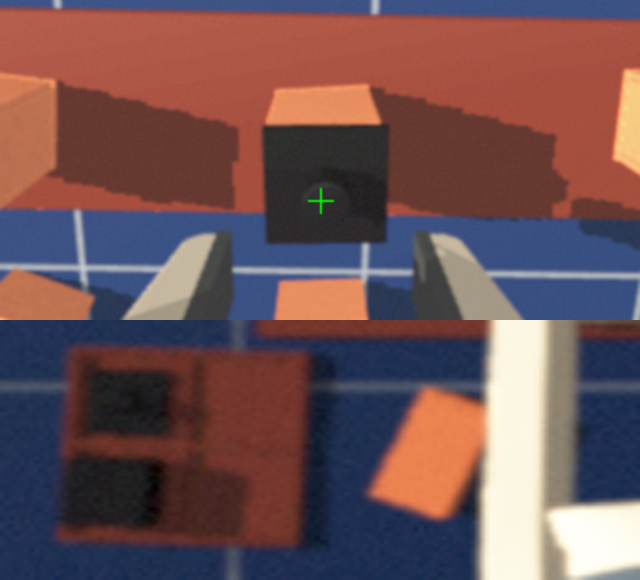

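The tray holds the cap and lid1, and lid2's knob is about 1 px from the marker. Gripping lid2.

```bash
python3 -m pendant '[[[0.002,0.001,0.03,0.2,0.4,0,0.1],[0.002,0.001,0.053,0.2,0.4,0,-0.2],[0.002,0.001,0.058,0.2,0.4,0,-0.2],[0.002,0.001,0.058,0.2,0.4,0,-1],[0.002,0.001,0.058,0.2,0.4,0,-1],[0.002,0.001,0.058,0.2,0.4,0,-1],[0.002,0.001,0.058,0.2,0.4,0,-1],[0.002,0.001,0.03,0.2,0.4,0,-1],[0.002,0.001,-0.01,0.2,0.4,0,-1],[0.002,0.001,-0.01,0.2,0.4,0,-1]]]' 25
python3 - <<'E'
from h import *
print(*rel([490.8,294.2,80],down(-1.8)))
E
```

```text
t: 13.95
position: [581.8, 22.0, 165.7]
orientation: [[1.0, 0.017, 0.007], [0.017, -1.0, -0.0], [0.007, 0.001, -1.0]]
contact_force: [-0.0, 0.0, -1.8]
opening: 0.188
grip_force: 25.0
[-0.0871 -0.2737  0.0849] [ 0.  -0.4  2.8]
```

```bash
python3 -m pendant '[[[-0.087,-0.274,0,0,-0.4,2.8,-1],[-0.087,-0.274,0,0,-0.4,2.8,-1],[-0.087,-0.274,0,0,-0.4,2.8,-1],[-0.087,-0.274,0,0,-0.4,2.8,-1],[-0.087,-0.274,0,0,-0.4,2.8,-1],[-0.087,-0.274,0.05,0,-0.4,2.8,-1],[-0.087,-0.274,0.085,0,-0.4,2.8,-1],[-0.087,-0.274,0.085,0,-0.4,2.8,-1],[-0.087,-0.274,0.085,0,-0.4,2.8,-1]]]'
python3 - <<'E'
from h import *
C=cam("wrist"); im=C[0]
cv2.imwrite("pics/w7.png",im);print(get_state()['opening'],*rel([490.8,294.2,22],down(-1.8)))
E
```

```text
t: 15.08
position: [488.8, 294.6, 78.0]
orientation: [[0.999, -0.032, -0.005], [-0.032, -0.999, -0.0], [-0.005, 0.0, -1.0]]
contact_force: [0.5, -0.1, -0.4]
opening: 0.183
grip_force: 25.0
0.18755474413342754 [0.0018 0.0006 0.0566] [-0.   0.2 -0.1]
```

```bash
python3 -m pendant '[[[0.002,0,0.03,0,0.2,0,-1],[0.002,0,0.05,0,0.2,0,-1],[0.002,0,0.0545,0,0.2,0,-1],[0.002,0,0.057,0,0.2,0,-1],[0.002,0,0.057,0,0.2,0,-1],[0.002,0,0.057,0,0.2,0,-0.4],[0.002,0,0.057,0,0.2,0,-0.4],[0.002,0,0.057,0,0.2,0,-0.4],[0.002,0,0.02,0,0.2,0,-0.4],[0.002,0,-0.04,0,0.2,0,-0.2],[0.002,0,-0.08,0,0.2,0,0.1],[0.002,0,-0.08,0,0.2,0,0.1]]]'
python3 - <<'E'
from h import *
print(get_state()["position"],*rel([588,-142,155],down(1)))
E
```

```text
t: 16.62
position: [492.8, 295.7, 160.8]
orientation: [[0.999, -0.032, 0.004], [-0.032, -0.999, 0.003], [0.004, -0.003, -1.0]]
contact_force: [-0.3, 0.2, -0.1]
opening: 0.549
grip_force: 0.0
[492.80969481 295.68452364 160.84677504] [0.1091 0.4344 0.0051] [-0.2 -0.2 -2.8]
```

```bash
python3 -m pendant '[[[0.109,0.434,0.005,-0.2,-0.2,-2.8,0.1],[0.109,0.434,0.005,-0.2,-0.2,-2.8,0.1],[0.109,0.434,0.005,-0.2,-0.2,-2.8,0.1],[0.109,0.434,0.005,-0.2,-0.2,-2.8,0.1],[0.109,0.434,0.005,-0.2,-0.2,-2.8,0.1],[0.109,0.434,0.005,-0.2,-0.2,-2.8,0.1],[0.109,0.434,0.005,-0.2,-0.2,-2.8,0.1],[0.109,0.434,0.005,-0.2,-0.2,-2.8,0.1],[0.109,0.434,0.005,-0.2,-0.2,-2.8,0.1],[0.109,0.434,0.005,-0.2,-0.2,-2.8,0.1],[0.109,0.434,0.005,-0.2,-0.2,-2.8,0.1]]]'
python3 - <<'E'
from h import *
C=cam("wrist"); im=C[0].copy(); print(get_state()["position"])
u=w2px(C,[[588,-142,111]])[0];print(u)
x,y=int(u[0]),int(u[1])
cv2.drawMarker(im,(x,y),(0,255,0),0,12,1)
w=cv2.resize(im[y-100:y+60,x-160:x+160],None,fx=2,fy=2)
T=cam("top")[0]; t=cv2.resize(T[200:290,170:335],(640,260),interpolation=2)
w=np.vstack([w,t]); cv2.imwrite("pics/w8.png",w)
E
```

```text
t: 18.0
position: [585.6, -141.3, 152.4]
orientation: [[1.0, 0.019, -0.005], [0.019, -1.0, -0.004], [-0.005, 0.004, -1.0]]
contact_force: [0.1, -0.5, -0.7]
opening: 0.552
grip_force: 0.0
[ 585.71130396 -141.42560364  152.5330729 ]
[320.95195737 221.20205235]
```

View pics/w8.png

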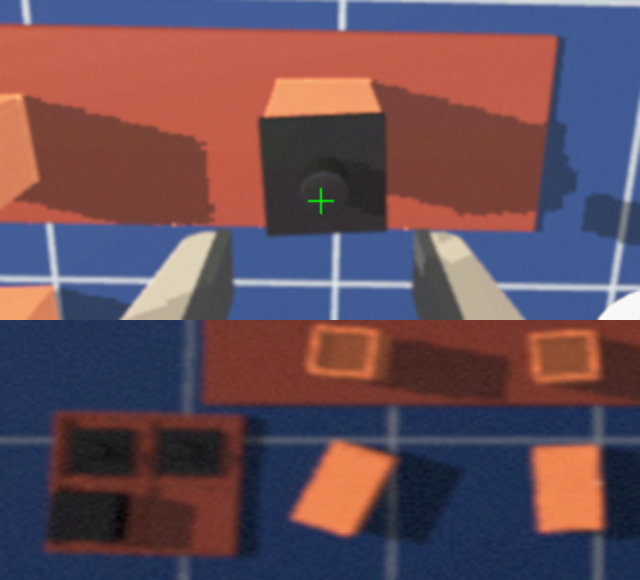

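Lid3's knob is about 3 mm ahead of the marker. The tray holds lid1, lid2 and the cap, and caddy1 and caddy2 are open.

```bash
python3 -m pendant '[[[0.005,0.001,0.03,0.2,0.4,0,0.1],[0.005,0.001,0.053,0.2,0.4,0,-0.2],[0.005,0.001,0.058,0.2,0.4,0,-0.2],[0.005,0.001,0.058,0.2,0.4,0,-1],[0.005,0.001,0.058,0.2,0.4,0,-1],[0.005,0.001,0.058,0.2,0.4,0,-1],[0.005,0.001,0.058,0.2,0.4,0,-1],[0.005,0.001,0.03,0.2,0.4,0,-1],[0.005,0.001,-0.01,0.2,0.4,0,-1],[0.005,0.001,-0.01,0.2,0.4,0,-1]]]' 25
python3 - <<'E'
from h import *
print(*rel([425.8,296.2,80],down(-1.8)))
E
```

```text
t: 19.35
position: [592.8, -144.2, 165.6]
orientation: [[1.0, 0.017, 0.007], [0.017, -1.0, -0.002], [0.007, 0.002, -1.0]]
contact_force: [-0.4, -0.7, 0.4]
opening: 0.187
grip_force: 25.0
[-0.1602 -0.4433  0.0836] [ 0.1 -0.4  2.8]
```

```bash
python3 -m pendant '[[[-0.16,-0.443,0,0,-0.4,2.8,-1],[-0.16,-0.443,0,0,-0.4,2.8,-1],[-0.16,-0.443,0,0,-0.4,2.8,-1],[-0.16,-0.443,0,0,-0.4,2.8,-1],[-0.16,-0.443,0,0,-0.4,2.8,-1],[-0.16,-0.443,0,0,-0.4,2.8,-1],[-0.16,-0.443,0,0,-0.4,2.8,-1],[-0.16,-0.443,0,0,-0.4,2.8,-1],[-0.16,-0.443,0.05,0,-0.4,2.8,-1],[-0.16,-0.443,0.085,0,-0.4,2.8,-1],[-0.16,-0.443,0.085,0,-0.4,2.8,-1],[-0.16,-0.443,0.085,0,-0.4,2.8,-1]]]'
python3 - <<'E'
from h import *
C=cam("wrist"); im=C[0]
cv2.imwrite("pics/w9.png",im);print(get_state()['opening'],*rel([425.8,296.2,22],down(-1.8)))
E
```

```text
t: 20.85
position: [423.9, 296.6, 77.5]
orientation: [[0.999, -0.032, -0.005], [-0.032, -0.999, -0.0], [-0.005, 0.001, -1.0]]
contact_force: [-0.8, 0.5, 0.6]
opening: 0.186
grip_force: 25.0
0.1848056773934455 [0.0016 0.0007 0.0561] [-0.   0.2 -0.1]
```

```bash
python3 -m pendant '[[[0.002,0.001,0.03,0,0.2,0,-1],[0.002,0.001,0.05,0,0.2,0,-1],[0.002,0.001,0.0545,0,0.2,0,-1],[0.002,0.001,0.0565,0,0.2,0,-1],[0.002,0.001,0.0565,0,0.2,0,-1],[0.002,0.001,0.0565,0,0.2,0,-0.4],[0.002,0.001,0.0565,0,0.2,0,-0.4],[0.002,0.001,0.0565,0,0.2,0,-0.4],[0.002,0.001,0.02,0,0.2,0,-0.4],[0.002,0.001,-0.04,0,0.2,0,-0.2],[0.002,0.001,-0.08,0,0.2,0,0.1],[0.002,0.001,-0.08,0,0.2,0,0.1]]]'
cat >> h.py <<'E'
def grasp(c,yaw,pitch=45,off=12,z=28,back=0):
    y=np.radians(yaw); G=np.array([c[0]-off*np.cos(y),c[1]-off*np.sin(y),z]); Rt=down(yaw,pitch)
    return G+(18.7-back)*Rt[:,2],Rt
E
python3 - <<'E'
from h import *
P,Rt=grasp((456,180),-22,back=110); print(get_state()["position"],P,*rel(P,Rt))
E
```

```text
t: 22.4
position: [427.9, 296.8, 160.2]
orientation: [[0.999, -0.032, 0.004], [-0.032, -0.999, 0.003], [0.003, -0.003, -1.0]]
contact_force: [0.0, 0.5, -0.7]
opening: 0.551
grip_force: 0.0
[427.87014948 296.81573376 160.18726814] [385.01587117 208.67944967  92.55884912] [-0.0402  0.0897  0.0672] [-8.1 44.4 19. ]
```

```bash
python3 -m pendant '[[[-0.04,0.09,0,0,0,0,1],[-0.04,0.09,0.03,-2,11,5,1],[-0.04,0.09,0.04,-4,22,9.5,1],[-0.04,0.09,0.05,-6,33,14,1],[-0.04,0.09,0.067,-8.1,44.4,19,1],[-0.04,0.09,0.067,-8.1,44.4,19,1],[-0.04,0.09,0.067,-8.1,44.4,19,1],[-0.04,0.09,0.067,-8.1,44.4,19,1]]]'
python3 - <<'E'
from h import *
C=cam("wrist"); im=C[0].copy(); s=get_state(); print(s['qpos'].round(2))
T=cam("top")
for c,yaw in [((456,180),-22)]:
    Rz=R.from_euler('z',yaw,degrees=True).as_matrix()
    for k in [(39,22,44),(39,-22,44),(-39,-22,44),(-39,22,44),(-39,-22,0),(-39,22,0)]:
        p=Rz@np.array(k)+[c[0],c[1],0]; cv2.drawMarker(im,tuple(int(v) for v in w2px(C,[p])[0]),(0,255,0),0,10,1)
t=cv2.resize(T[0][200:290,170:335],(640,200),interpolation=2)
cv2.imwrite("pics/w10.png",np.vstack([im,t]))
P,Rt=grasp((456,180),-22); print(*rel(P,Rt))
E
```

```text
t: 23.4
position: [429.5, 137.6, 187.2]
orientation: [[0.83, -0.261, 0.493], [-0.221, -0.965, -0.139], [0.512, 0.006, -0.859]]
contact_force: [0.9, 0.8, -1.0]
opening: 1.001
grip_force: 0.0
[ 0.63 -0.04  2.32 -0.74  0.65  3.02]
[-0.0753 -0.0486  0.1563] [-4.  14.1  5.6]
```

View pics/w10.png

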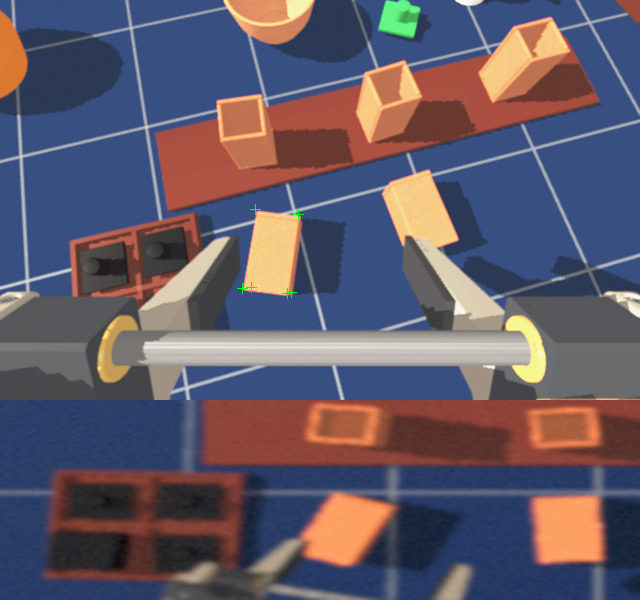

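The tray holds all four pieces: three lids and the cap. The wrist has run into the q6 limit (3.02), so I'll make a half turn about the tool axis and grasp from the other side.

```bash
python3 -m pendant '[[[0,0,-0.03,0,0,-60,1],[0,0,-0.03,0,0,-60,1],[0,0,-0.03,0,0,-60,1],[0,0,-0.03,0,0,-60,1],[0,0,-0.03,0,0,-60,1],[0,0,-0.03,0,0,-120,1],[0,0,-0.03,0,0,-120,1],[0,0,-0.03,0,0,-120,1],[0,0,-0.03,0,0,-120,1],[0,0,-0.03,0,0,-120,1],[0,0,-0.03,0,0,-120,1],[0,0,-0.03,0,0,-175,1],[0,0,-0.03,0,0,-175,1],[0,0,-0.03,0,0,-175,1],[0,0,-0.03,0,0,-175,1],[0,0,-0.03,0,0,-175,1],[0,0,-0.03,0,0,-175,1],[0,0,-0.03,0,0,-175,1]]]'
cat >> h.py <<'E'
def gflip(*a,**k):
    P,Rt=grasp(*a,**k); return P,Rt@np.diag([-1,-1,1.])
E
python3 - <<'E'
from h import *
print(get_state()["qpos"].round(2)); P,Rt=gflip((456,180),-22,back=90); print(P,Rt,*rel(P,Rt))
E
```

```text
t: 25.75
position: [414.8, 142.6, 212.5]
orientation: [[-0.804, 0.332, 0.492], [0.305, 0.942, -0.138], [-0.51, 0.039, -0.859]]
contact_force: [-0.1, -0.2, 0.7]
opening: 1.001
grip_force: 0.0
[ 0.68 -0.11  2.3  -0.67  0.73 -0.08]
[398.12823099 203.38171242  78.4167135 ] [[-0.65561799  0.37460659  0.65561799]
 [ 0.26488686  0.92718385 -0.26488686]
 [-0.70710678  0.         -0.70710678]] [0.1002 0.0465 0.0986] [  3.3 -14.4   0.7]
```

```bash
python3 -m pendant '[[[0.03,0.046,0.04,1.7,-7,0.3,1],[0.1,0.046,0.098,3.3,-14.4,0.7,1],[0.1,0.046,0.098,3.3,-14.4,0.7,1],[0.1,0.046,0.098,3.3,-14.4,0.7,1],[0.1,0.046,0.098,3.3,-14.4,0.7,1],[0.1,0.046,0.098,3.3,-14.4,0.7,1]]]'
python3 - <<'E'
from h import *
C=cam("wrist"); im=C[0].copy(); s=get_state(); print(s['qpos'].round(2))
for c,yaw in [((456,180),-22)]:
    Rz=R.from_euler('z',yaw,degrees=True).as_matrix()
    for k in [(39,22,44),(39,-22,44),(-39,-22,44),(-39,22,44),(-39,-22,0),(-39,22,0)]:
        p=Rz@np.array(k)+[c[0],c[1],0]; cv2.drawMarker(im,tuple(int(v) for v in w2px(C,[p])[0]),(0,255,0),0,10,1)
S=cam("scene"); 
s2=cv2.resize(S[0][80:280,180:420],None,fx=1.5,fy=1.5)
im=cv2.resize(im,(440,275)); o=np.zeros((300,800,3),np.uint8); o[:275,:440]=im;o[:,440:]=s2
cv2.imwrite("pics/w11.png",o)
P,Rt=gflip((456,180),-22); print(*rel(P,Rt))
E
```

```text
t: 26.5
position: [395.7, 206.4, 85.1]
orientation: [[-0.657, 0.378, 0.652], [0.264, 0.926, -0.271], [-0.706, -0.006, -0.708]]
contact_force: [0.1, 0.6, 0.2]
opening: 1.001
grip_force: 0.0
[ 1.08  0.38  2.37 -1.29  0.82  1.03]
[ 0.0037 -0.0018  0.0977] [-0.3 -0.1 -0.2]
```

View pics/w11.png

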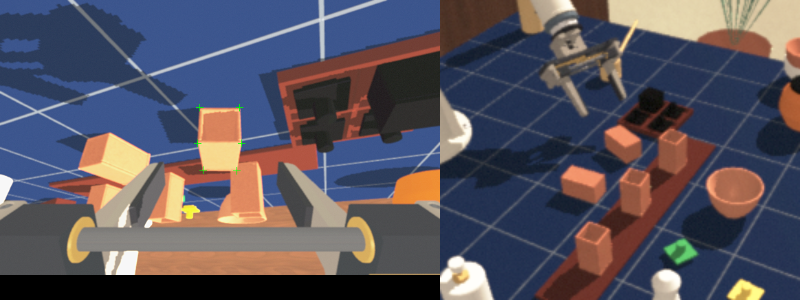

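The markers line up with the caddy, and its open mouth faces the gripper. Moving in.

```bash
python3 -m pendant '[[[0.003,-0.001,0.04,0,0,0,1],[0.003,-0.001,0.07,0,0,0,1],[0.003,-0.001,0.094,0,0,0,1],[0.003,-0.001,0.096,0,0,0,1],[0.003,-0.001,0.096,0,0,0,1]]]'
python3 - <<'E'
from h import *
print(get_state()["qpos"].round(2)); P,Rt=gflip((456,180),-22); print(P,*rel(P,Rt))
E
```

```text
t: 27.22
position: [442.1, 210.7, 49.6]
orientation: [[-0.679, 0.421, 0.601], [0.279, 0.906, -0.32], [-0.679, -0.049, -0.732]]
contact_force: [1.4, -0.5, -0.2]
opening: 0.998
grip_force: 0.0
[ 0.96  0.49  2.27 -1.29  0.78  0.95]
[457.13385018 179.54189479  14.77710319] [ 0.0047 -0.0202  0.0445] [-4.1 -2.2 -0.2]
```

```bash
cat > kin.py <<'E'
import numpy as np
from scipy.optimize import least_squares
from scipy.spatial.transform import Rotation as R
E=lambda ax,a:R.from_euler(ax,a).as_matrix()
def fk(q,p):
    h,a,L1,e,L2,d=p
    R1=E('z',q[0]);R2=R1@E('y',q[1]);R3=R2@E('y',q[2]);R4=R3@E('z',q[3]);R5=R4@E('y',q[4]);R6=R5@E('z',q[5])
    x=np.array([0,0,h])+R1@[a,0,0]+R2@[0,0,L1]+R3@[e,0,L2]+R5@[0,0,d]
    return x,R6
D=[((-1.2684,.3536,1.6342,0,1.1552,-.0024),(187.4,-595.7,213.9),(0,0,-1)),
((.63,-.04,2.32,-.74,.65,3.02),(429.5,137.6,187.2),(.493,-.139,-.859)),
((.68,-.11,2.3,-.67,.73,-.08),(414.8,142.6,212.5),(.492,-.138,-.859)),
((1.08,.38,2.37,-1.29,.82,1.03),(395.7,206.4,85.1),(.652,-.271,-.708)),
((.96,.49,2.27,-1.29,.78,.95),(442.1,210.7,49.6),(.601,-.32,-.732))]
def res(p):
    o=[]
    for q,x,z in D:
        X,Rm=fk(q,p); o+=list(X-x)+list(100*(Rm[:,2]-z))
    return np.r_[o,(np.array(p)-[300,0,450,0,450,250])*.01]
S=least_squares(res,[300,0,450,0,450,250]); P=S.x
X6=np.array([[0,1,0],[1,0,0],[0,0,-1.]])
lo=np.array([-2.63,-.92,.06,-1.3,0,-3.02]);hi=np.array([2.63,2.1,2.66,4.44,2.69,3.02])
T0=None
def ik(x,Rt,n=30):
    best=(9e9,None); rng=np.random.default_rng(0)
    for i in range(n):
        q0=rng.uniform(lo,hi); q0[0]=np.arctan2(x[1],x[0])
        def f(q):
            X,Rm=fk(q,P); return np.r_[(X-x)/10,R.from_matrix((Rm@T0).T@Rt).as_rotvec()*20]
        s=least_squares(f,np.clip(q0,lo+.01,hi-.01),bounds=(lo,hi))
        if s.cost<best[0]: best=(s.cost,s.x)
        if s.cost<1e-4: break
    return best
# constant rotation between model frame and tool frame from the first state
T0=fk(D[0][0],P)[1].T@np.array([[.954,.3,0],[.3,-.954,0],[0,0,-1]])
if __name__=="__main__":
    print(P.round(1),res(P).round(1),T0.round(2))
    from h import down
    import sys
    for name,(x,y,z) in dict(A=(456,180,20),B=(456,22,20)).items():
        for yaw in ((-22,) if name=="A" else (2.3,)):
            for p in (45,35,25,15,0):
                for fl in (0,1):
                    Rt=down(yaw,p)@np.diag([1-2*fl,1-2*fl,1]); c,q=ik((x,y,z),Rt,12); print(name,p,fl,round(c,3),q.round(2))
    for y in (99,-58,-217):
        for p in (-30,-45,-60,-75):
            for fl in (0,1):
                Rt=down(0,p)@np.diag([1-2*fl,1-2*fl,1]); c,q=ik((580,y,40),Rt,12); print("place",y,p,fl,round(c,3),q.round(2))
E
python3 kin.py
```

```text
[292.8  -2.4 568.   58.9 497.1 357. ] [-1.4 -0.4 -0.5 -0.   0.1  0.   0.3 -4.6 -1.5  0.  -0.6  0.1  0.3  2.9
  2.   0.4  0.7  0.1 -0.2  1.5  0.4  0.2  0.4  0.  -0.5 -0.6 -0.4  0.1
  0.1 -0.  -0.1 -0.   1.2  0.6  0.5  1.1] [[-0. -1. -0.]
 [ 1. -0. -0.]
 [ 0. -0.  1.]]
A 45 0 1.047 [ 0.86  0.58  2.41  4.44  0.75 -1.71]
A 45 1 1.125 [0.86 0.58 2.41 4.44 0.75 1.44]
A 35 0 0.487 [ 0.76  0.46  2.29 -1.3   0.56 -2.37]
A 35 1 0.448 [ 0.76  0.46  2.29 -1.3   0.56  0.78]
A 25 0 0.0 [ 0.64  0.41  2.27 -1.04  0.43 -2.73]
A 25 1 0.0 [ 0.64  0.41  2.26 -1.04  0.43  0.4 ]
A 15 0 0.0 [ 0.52  0.39  2.19 -0.5   0.44  2.92]
A 15 1 0.0 [ 0.53  0.39  2.19 -0.5   0.44 -0.22]
A 0 0 0.0 [0.38 0.43 2.06 0.   0.65 2.33]
A 0 1 0.0 [ 0.38  0.43  2.06 -0.    0.65 -0.81]
B 45 0 0.0 [ 0.06  0.61  2.65  3.15  0.91 -1.57]
B 45 1 0.0 [0.06 0.61 2.65 3.16 0.91 1.57]
B 35 0 0.0 [ 0.05  0.42  2.56  3.16  0.44 -1.57]
B 35 1 0.0 [0.06 0.42 2.56 3.17 0.44 1.56]
B 25 0 0.0 [ 0.05  0.33  2.44  3.18  0.07 -1.6 ]
B 25 1 0.0 [0.05 0.33 2.44 3.24 0.07 1.49]
B 15 0 0.0 [ 0.05  0.33  2.32 -0.    0.23  1.58]
B 15 1 0.0 [ 0.05  0.33
[... 783 characters left out ...]
ce -58 -60 0 0.0 [-0.07  1.12  1.04 -0.06  2.03  1.51]
place -58 -60 1 0.0 [-0.06  1.12  1.04 -0.06  2.03 -1.63]
place -58 -75 0 0.0 [-0.06  1.28  0.86 -0.08  2.3   1.5 ]
place -58 -75 1 0.0 [-0.06  1.28  0.86 -0.08  2.3  -1.64]
place -217 -30 0 0.0 [-0.28  0.82  1.35 -0.14  1.47  1.34]
place -217 -30 1 0.0 [-0.28  0.82  1.35 -0.14  1.47 -1.8 ]
place -217 -45 0 0.0 [-0.26  0.98  1.15 -0.18  1.78  1.35]
place -217 -45 1 0.0 [-0.25  0.98  1.15 -0.18  1.77 -1.79]
place -217 -60 0 0.0 [-0.24  1.16  0.95 -0.23  2.06  1.34]
place -217 -60 1 0.0 [-0.24  1.16  0.95 -0.24  2.06 -1.8 ]
place -217 -75 0 0.0 [-0.23  1.32  0.77 -0.31  2.33  1.3 ]
place -217 -75 1 0.0 [-0.23  1.32  0.77 -0.31  2.33 -1.85]
```

```bash
python3 - <<'E'
from h import *
import kin
P,Rt=gflip((456,180),-22,pitch=20,off=18,z=26,back=80); print(P,*rel(P,Rt),kin.ik(P,Rt))
P2,_=gflip((456,180),-22,pitch=20,off=18,z=26); print(P2,kin.ik(P2,Rt))
T=cam("top"); 
for n,uv,z in [("bowl",(283,150),50),("whisk",(381,155),75),("scoop",(475,182),20),("green",(341,167),20)]: print(n,px2w(T,uv,z).round())
# refind fallen caddies by colour (bright orange top face)
hsv=cv2.cvtColor(T[0],cv2.COLOR_BGR2HSV); m=cv2.inRange(hsv,(5,120,150),(20,255,255)); m[:232]=0;m[300:]=0;m[:,:235]=0;m[:,420:]=0
for c in cv2.findContours(m,0,1)[0]:
    if cv2.contourArea(c)>100:
        b=cv2.minAreaRect(c); w=np.array([px2w(T,p,44)[:2] for p in cv2.boxPoints(b)]); e=np.roll(w,-1,0)-w; k=np.argmax(np.linalg.norm(e,axis=1)); print(px2w(T,b[0],44).round(1),np.linalg.norm(e,axis=1).round(),np.degrees(np.arctan2(e[k][1],e[k][0])).round(1))
E
```

```text
[419.87150711 194.59685863  83.60315765] [-0.0125 -0.0257 -0.0331] [-4.  22.8 -1.1] (np.float64(3.04744376833587e-22), array([ 0.66540442,  0.23151155,  2.24118398, -0.5837571 ,  0.569662  ,
       -0.04082487]))
[445.24075149 184.34701857   8.42774799] (np.float64(4.529264752605899e-28), array([ 0.60669831,  0.41648501,  2.24592032, -0.81943342,  0.40336177,
        0.16887195]))
bowl [753. 114.  50.]
whisk [ 734. -154.   75.]
scoop [ 667. -425.   20.]
green [710. -48.  20.]
[456.9  20.9  44. ] [47. 79. 46. 79.] 180.0
[455.8 180.1  44. ] [82. 47. 82. 47.] -22.1
```

```bash
python3 -m pendant '[[[0,0,-0.05,0,0,0,1],[-0.006,-0.015,-0.06,-2,11,-0.5,1],[-0.012,-0.026,-0.04,-4,22.8,-1.1,1],[-0.012,-0.026,-0.033,-4,22.8,-1.1,1],[-0.012,-0.026,-0.033,-4,22.8,-1.1,1],[-0.012,-0.026,-0.033,-4,22.8,-1.1,1]]]'
python3 - <<'E'
from h import *
P,Rt=gflip((456,180),-22,pitch=20,off=18,z=26); print(get_state()["qpos"].round(2),*rel(P,Rt))
E
```

```text
t: 28.02
position: [419.3, 194.2, 82.9]
orientation: [[-0.872, 0.374, 0.317], [0.352, 0.927, -0.129], [-0.342, -0.001, -0.94]]
contact_force: [-0.5, -0.5, 0.6]
opening: 1.003
grip_force: 0.0
[ 0.66  0.23  2.25 -0.59  0.56 -0.04] [-0.0006  0.0006  0.0795] [-0. -0.  0.]
```

```bash
python3 -m pendant '[[[0,0,0.04,0,0,0,1],[0,0,0.07,0,0,0,1],[0,0,0.079,0,0,0,1],[0,0,0.079,0,0,0,1],[0,0,0.079,0,0,0,-1],[0,0,0.079,0,0,0,-1],[0,0,0.079,0,0,0,-1],[0,0,0.079,0,0,0,-1],[0,0,0.079,0,0,0,-1]]]' 45
python3 - <<'E'
from h import *
P,Rt=gflip((456,180),-22,pitch=20,off=18,z=26); print(get_state()["qpos"].round(2),*rel(P,Rt))
E
```

```text
t: 29.15
position: [444.5, 184.8, 8.4]
orientation: [[-0.872, 0.373, 0.317], [0.35, 0.928, -0.128], [-0.342, -0.001, -0.94]]
contact_force: [-1.0, -0.0, 0.7]
opening: 0.477
grip_force: 1.8
[ 0.61  0.42  2.25 -0.83  0.4   0.18] [-0.0008 -0.0001  0.0003] [-0.  -0.   0.1]
```

```bash
python3 -m pendant '[[[0,0,0,0,0,0,-1],[0,0,0,0,0,0,-1],[-0.02,0,-0.055,0,0,0,-1],[-0.041,0,-0.113,0,0,0,-1],[-0.051,0,-0.141,0,0,0,-1],[-0.051,0,-0.141,0,0,0,-1],[-0.051,0,-0.141,0,0,0,-1]]]' 45
cat >> h.py <<'E'
def place(xy,yaw2,pitch2,z,yaw1,pitch1,off,zg,flip=True):
    """TCP pose that sets the held caddy's lowest base corner at z, base centre over xy"""
    F=np.diag([-1,-1,1.]) if flip else np.eye(3)
    R1=down(yaw1,pitch1)@F; R2=down(yaw2,pitch2)@F; y=np.radians(yaw1); f=np.array([np.cos(y),np.sin(y),0]); s=np.array([-f[1],f[0],0]); u=np.array([0,0,1.])
    M=R2@R1.T; b=M@((39+off)*f+(22-zg)*u); cs=[b+M@(i*22*s+j*22*u) for i in(1,-1) for j in (1,-1)]
    low=min(c[2] for c in cs); G=np.array([xy[0]-b[0],xy[1]-b[1],z-low])
    return G+18.7*R2[:,2],R2,M@-f
E
python3 - <<'E'
from h import *
import kin
s=get_state();print(s['qpos'].round(2),s['grip_force'],s['opening']*92)
P,R2,m=place((580,98),0,-65,60,-22,20,18,26); print(P,m,*rel(P,R2),kin.ik(P,R2))
P,R2,m=place((580,98),0,0,100,-22,20,18,26); print(P,m,*rel(P,R2),kin.ik(P,R2))
E
```

```text
t: 30.02
position: [443.5, 184.4, 157.0]
orientation: [[-0.873, 0.373, 0.315], [0.35, 0.928, -0.129], [-0.341, -0.002, -0.94]]
contact_force: [-0.0, -0.0, -1.3]
opening: 0.474
grip_force: 45.0
[ 0.61  0.11  2.16 -0.45  0.73 -0.27] 44.98716562986374 43.56553831106772
[562.06894584  98.         111.14618561] [-8.71557427e-02 -9.96980141e-18  9.96194698e-01] [-0.1181 -0.0358  0.0916] [  9.1  83.8 -22.3] (np.float64(1.0265898027802825e-28), array([ 0.11076459,  1.06559809,  1.04409386,  0.1191615 ,  2.16078084,
       -1.45744361]))
[527.80560119  98.         125.22715631] [-9.39692621e-01 -9.96980141e-18  3.42020143e-01] [-0.093  -0.0486  0.0676] [ -3.9  19.6 -21.7] (np.float64(2.7665369014411624e-28), array([ 1.84503524e-01,  3.23352627e-01,  1.90120333e+00, -1.74173094e-03,
        9.17298771e-01, -1.38535562e+00]))
```

```bash
python3 -m pendant '[[[-0.139,-0.036,0.036,9.1,83.8,-22.3,-1],[-0.139,-0.036,0.036,9.1,83.8,-22.3,-1],[-0.139,-0.036,0.036,9.1,83.8,-22.3,-1],[-0.139,-0.036,0.036,9.1,83.8,-22.3,-1],[-0.139,-0.036,0.036,9.1,83.8,-22.3,-1],[-0.139,-0.036,0.036,9.1,83.8,-22.3,-1],[-0.139,-0.036,0.036,9.1,83.8,-22.3,-1],[-0.139,-0.036,0.036,9.1,83.8,-22.3,-1],[-0.139,-0.036,0.036,9.1,83.8,-22.3,-1],[-0.139,-0.036,0.036,9.1,83.8,-22.3,-1],[-0.139,-0.036,0.036,9.1,83.8,-22.3,-1]]]'
python3 - <<'E'
from h import *
s=get_state();print(s['qpos'].round(2),s['grip_force'],s['opening']*92)
for z in (40,9):
    P,R2,m=place((580,98),0,-65,z,-22,20,18,26); print(P,*rel(P,R2))
S=cam("scene");C=cam("wrist")
o=np.zeros((400,800,3),np.uint8);o[:,:480]=cv2.resize(S[0][80:280,200:440],(480,400),interpolation=2);o[:200,480:]=cv2.resize(C[0],(320,200));cv2.imwrite("pics/w12.png",o)
E
```

```text
t: 31.4
position: [563.3, 98.2, 170.7]
orientation: [[-0.424, -0.001, -0.905], [0.0, 1.0, -0.001], [0.905, -0.0, -0.424]]
contact_force: [0.4, -0.2, -1.0]
opening: 0.477
grip_force: 45.0
[ 0.11  1.    1.03  0.12  2.23 -1.45] 44.98709745705128 43.92117463861748
[562.06894584  98.          91.14618561] [-0.0715 -0.0001  0.0349] [-0.   0.1 -0. ]
[562.06894584  98.          60.14618561] [-0.0996 -0.0001  0.0481] [-0.   0.1 -0. ]
```

View pics/w12.png

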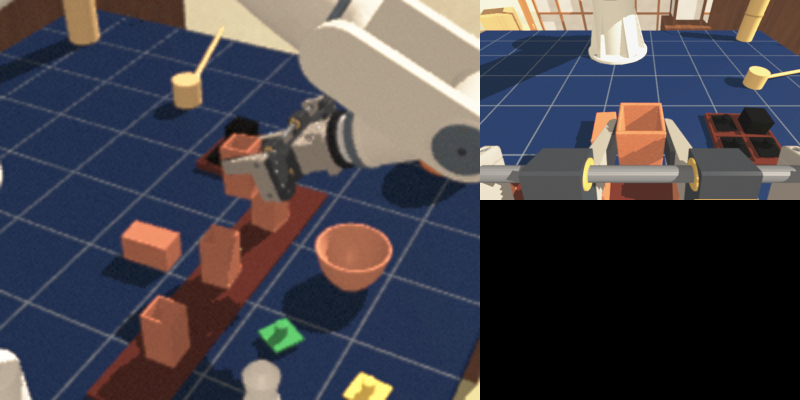

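The caddy is held almost upright, mouth up, over the gap in the lane. Lowering.

```bash
python3 -m pendant '[[[-0.04,0,0.02,0,0,0,-1],[-0.072,0,0.035,0,0,0,-1],[-0.09,0,0.0435,0,0,0,-1],[-0.0987,0,0.0477,0,0,0,-1],[-0.0987,0,0.0477,0,0,0,-1]]]'
```

```text
t: 32.12
position: [562.4, 98.4, 62.9]
orientation: [[-0.424, -0.001, -0.906], [-0.001, 1.0, -0.0], [0.906, 0.001, -0.424]]
contact_force: [0.0, 0.1, -1.4]
opening: 0.474
grip_force: 45.0
```

```bash
python3 -m pendant '[[[-0.0015,0,0.0007,0,0,0,-1],[-0.003,0,0.0014,0,0,0,-1],[-0.003,0,0.0014,0,0,0,-1]]]'
```

```text
t: 32.5
position: [562.2, 98.4, 59.4]
orientation: [[-0.424, -0.001, -0.906], [-0.001, 1.0, -0.0], [0.906, 0.001, -0.424]]
contact_force: [0.8, 0.3, -1.6]
opening: 0.477
grip_force: 45.0
```

```bash
python3 -m pendant '[[[-0.0009,0,0.0004,0,0,0,-1],[-0.0014,0,0.0006,0,0,0,-1]]]'
```

```text
t: 32.75
position: [562.3, 98.4, 59.2]
orientation: [[-0.422, -0.001, -0.906], [-0.002, 1.0, -0.0], [0.906, 0.001, -0.422]]
contact_force: [2.6, 0.1, 8.1]
opening: 0.477
grip_force: 45.0
```

```bash
python3 -m pendant '[[[0,0,0,0,0,0,0.15],[0,0,0,0,0,0,0.15],[0,0,0,0,0,0,0.15],[0,0,0,0,0,0,0.15],[0,0,-0.03,0,0,0,0.15],[0,0,-0.06,0,0,0,0.15],[0,0,-0.1,0,0,0,0.15],[0.06,0,-0.12,0,0,0,0.2],[0.11,0,-0.14,0,0,0,0.5],[0.11,0,-0.14,0,0,0,1]]]' 
python3 - <<'E'
from h import *
T=cam("top"); S=cam("scene"); cv2.imwrite("pics/t13.png",T[0]); cv2.imwrite("pics/s13.png",S[0])
hsv=cv2.cvtColor(T[0],cv2.COLOR_BGR2HSV); m=cv2.inRange(hsv,(5,120,150),(20,255,255)); m[:232]=0;m[300:]=0;m[:,:235]=0;m[:,420:]=0
for c in cv2.findContours(m,0,1)[0]:
    if cv2.contourArea(c)>60:
        b=cv2.minAreaRect(c); w=np.array([px2w(T,p,44)[:2] for p in cv2.boxPoints(b)]); e=np.roll(w,-1,0)-w; k=np.argmax(np.linalg.norm(e,axis=1)); print(px2w(T,b[0],44).round(1),np.linalg.norm(e,axis=1).round(),np.degrees(np.arctan2(e[k][1],e[k][0])).round(1))
s=get_state(); print(s['qpos'].round(2))
P,Rt=gflip((457,21),2,pitch=15,off=18,z=26,back=90); import kin; print(P,*rel(P,Rt),kin.ik(P,Rt))
E
```

```text
t: 34.0
position: [643.7, 98.4, 221.4]
orientation: [[-0.43, -0.001, -0.903], [-0.002, 1.0, -0.0], [0.903, 0.002, -0.43]]
contact_force: [0.2, -0.2, 0.3]
opening: 0.797
grip_force: 0.0
[ 0.1   1.11  0.71  0.14  2.45 -1.42]
[420.56840875  19.7277808   94.87051141] [-0.0159 -0.0785  0.2528] [  1.  -79.9  -1.9] (np.float64(6.468651149959278e-27), array([ 0.05176659,  0.09867168,  2.34333734, -0.01360955,  0.43788147,
       -1.54230684]))
```

```bash
python3 -m pendant '[[[0.08,-0.078,0.0,1,-40,-1,1],[0.08,-0.078,0.1,1,-79.9,-1.9,1],[0.08,-0.078,0.208,1,-79.9,-1.9,1],[0.08,-0.078,0.208,1,-79.9,-1.9,1],[0.08,-0.078,0.208,1,-79.9,-1.9,1],[0.08,-0.078,0.208,1,-79.9,-1.9,1],[0.08,-0.078,0.208,1,-79.9,-1.9,1],[0.08,-0.078,0.208,1,-79.9,-1.9,1],[0.08,-0.078,0.208,1,-79.9,-1.9,1],[0.08,-0.078,0.208,1,-79.9,-1.9,1]]]' 
python3 - <<'E'
from h import *
C=cam("wrist"); im=C[0].copy(); s=get_state(); print(s['qpos'].round(2))
for c,yaw in [((457,21),2),]:
    Rz=R.from_euler('z',yaw,degrees=True).as_matrix()
    for k in [(39,22,44),(39,-22,44),(-39,-22,44),(-39,22,44),(-39,-22,0),(-39,22,0)]:
        p=Rz@np.array(k)+[c[0],c[1],0]; cv2.drawMarker(im,tuple(int(v) for v in w2px(C,[p])[0]),(0,255,0),0,10,1)
S=cam("scene")[0]; T=cam("top")[0]
o=np.zeros((580,800,3),np.uint8);o[:300,:480]=cv2.resize(im,(480,300));o[:300,480:]=cv2.resize(S[140:300,200:370],(320,300),interpolation=2)
o[300:]=cv2.resize(T[190:290,170:446],(800,280),interpolation=2)
cv2.imwrite("pics/w14.png",o)
P,Rt=gflip((457,21),2,pitch=15,off=18,z=26,back=80); print(*rel(P,Rt))
E
```

```text
t: 35.35
position: [421.0, 20.1, 201.0]
orientation: [[-0.966, -0.035, 0.255], [-0.034, 0.999, 0.008], [-0.256, -0.001, -0.967]]
contact_force: [0.6, 0.1, 0.1]
opening: 0.999
grip_force: 0.0
[ 0.05 -0.1   2.23 -0.01  0.76 -1.56]
[ 0.0282 -0.0003  0.1122] [-0.  -0.2  0. ]
```

View pics/w14.png

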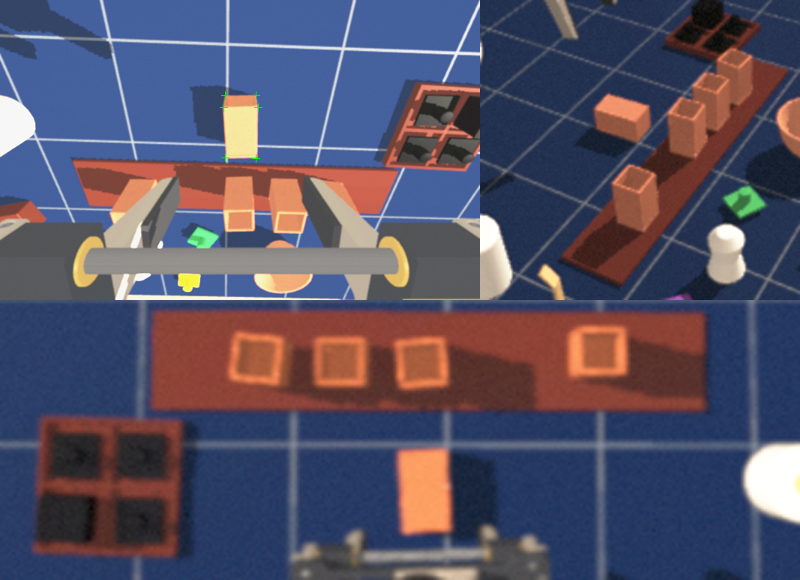

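Caddy A stands upright in the gap, and the markers match caddy B. The tray holds four pieces. Approaching B.

```bash
python3 -m pendant '[[[0.014,0,0.055,0,0,0,1],[0.028,0,0.11,0,0,0,1],[0.028,0,0.15,0,0,0,1],[0.028,0,0.18,0,0,0,1],[0.028,0,0.192,0,0,0,1],[0.028,0,0.192,0,0,0,1],[0.028,0,0.192,0,0,0,-1],[0.028,0,0.192,0,0,0,-1],[0.028,0,0.192,0,0,0,-1],[0.028,0,0.192,0,0,0,-1],[0.028,0,0.192,0,0,0,-1],[0.028,0,0.192,0,0,0,-1],[0.028,0,0.192,0,0,0,-1]]]' 45
python3 - <<'E'
from h import *
P,Rt=gflip((457,21),2,pitch=15,off=18,z=26); print(get_state()["qpos"].round(2),*rel(P,Rt))
E
```

```text
t: 37.12
position: [442.7, 20.8, 8.2]
orientation: [[-0.965, -0.035, 0.258], [-0.034, 0.999, 0.009], [-0.258, -0.001, -0.966]]
contact_force: [-2.0, 0.8, 6.3]
opening: 0.475
grip_force: 44.9
[ 0.05  0.35  2.36 -0.02  0.18 -1.54] [-0.001  -0.0003  0.0006] [-0. -0.  0.]
```

```bash
python3 -m pendant '[[[-0.013,0,-0.048,0,0,0,-1],[-0.026,0,-0.097,0,0,0,-1],[-0.039,0,-0.145,0,0,0,-1],[-0.039,0,-0.145,0,0,0,-1]]]' 45
python3 - <<'E'
from h import *
import kin
s=get_state();print(s['qpos'].round(2),s['grip_force'],s['opening']*92)
for z in (120,):
    P,R2,m=place((573,-57),0,-67,z,2,15,18,26); print(P,m,*rel(P,R2),kin.ik(P,R2))
E
```

```text
t: 37.62
position: [445.3, 21.0, 161.8]
orientation: [[-0.964, -0.035, 0.265], [-0.034, 0.999, 0.009], [-0.265, -0.001, -0.964]]
contact_force: [-0.4, -0.4, -1.4]
opening: 0.478
grip_force: 44.9
[ 0.05  0.    2.24 -0.01  0.63 -1.56] 44.92988370358944 43.94591411297986
[551.81476476 -57.         172.75710844] [-1.39173101e-01 -2.16324063e-18  9.90268069e-01] [-0.1029 -0.0817  0.0169] [-1.  82.3  2. ] (np.float64(5.2395414433586435e-27), array([-0.06407957,  0.9951007 ,  1.07508279, -0.07693447,  2.23856728,
       -1.64368581]))
```

```bash
python3 -m pendant '[[[-0.103,-0.082,0.017,-1,82.3,2,-1],[-0.103,-0.082,0.017,-1,82.3,2,-1],[-0.103,-0.082,0.017,-1,82.3,2,-1],[-0.103,-0.082,0.017,-1,82.3,2,-1],[-0.103,-0.082,0.017,-1,82.3,2,-1],[-0.103,-0.082,0.017,-1,82.3,2,-1],[-0.103,-0.082,0.017,-1,82.3,2,-1],[-0.103,-0.082,0.017,-1,82.3,2,-1],[-0.103,-0.082,0.017,-1,82.3,2,-1],[-0.103,-0.082,0.017,-1,82.3,2,-1]]]'
python3 - <<'E'
from h import *
s=get_state();print(s['grip_force'],s['opening']*92)
for z in (40,10):
    P,R2,m=place((573,-57),0,-67,z,2,15,18,26); print(P,*rel(P,R2))
cv2.imwrite("pics/w15.png",cam("wrist")[0])
C=cam("wrist"); # held caddy check: predicted mouth-rim outline contrast
hsv=cv2.cvtColor(C[0],cv2.COLOR_BGR2HSV); m=cv2.inRange(hsv,(3,90,100),(20,255,255)); 
ref=cv2.imread("pics/w12.png")[:200,480:]; m2=cv2.inRange(cv2.cvtColor(ref,cv2.COLOR_BGR2HSV),(3,90,100),(20,255,255))
for M,sc in ((m,1),(m2,2)):
    c=max(cv2.findContours(M,0,1)[0],key=cv2.contourArea); print(np.array(cv2.boundingRect(c))*sc)
E
```

```text
t: 38.88
position: [549.5, -57.4, 167.6]
orientation: [[-0.387, 0.0, -0.922], [0.0, 1.0, 0.0], [0.922, -0.0, -0.387]]
contact_force: [0.9, -1.1, -1.9]
opening: 0.478
grip_force: 44.9
44.929866045713425 43.95798967051739
[551.81476476 -57.          92.75710844] [-0.0699  0.0004  0.0269] [ 0.  -0.2 -0. ]
[551.81476476 -57.          62.75710844] [-0.0975  0.0004  0.0385] [ 0.  -0.2 -0. ]
[270 207 103 124]
[220 206 154 124]
```

```bash
python3 -m pendant '[[[-0.04,0,0.016,0,-0.2,0,-1],[-0.07,0,0.027,0,-0.2,0,-1],[-0.09,0,0.0355,0,-0.2,0,-1],[-0.0975,0,0.0385,0,-0.2,0,-1],[-0.0975,0,0.0385,0,-0.2,0,-1]]]'
```

```text
t: 39.6
position: [551.9, -57.5, 64.1]
orientation: [[-0.389, 0.0, -0.921], [0.001, 1.0, 0.0], [0.921, -0.0, -0.389]]
contact_force: [0.3, -0.0, -2.0]
opening: 0.479
grip_force: 44.9
```

```bash
python3 -m pendant '[[[-0.001,0,0.0004,0,0,0,-1],[-0.002,0,0.0008,0,0,0,-1],[-0.002,0,0.0008,0,0,0,-1]]]'
```

```text
t: 39.98
position: [551.9, -57.5, 61.7]
orientation: [[-0.389, 0.0, -0.921], [0.001, 1.0, 0.0], [0.921, -0.0, -0.389]]
contact_force: [-0.6, -0.0, -1.2]
opening: 0.479
grip_force: 44.9
```

```bash
python3 -m pendant '[[[-0.001,0,0.0004,0,0,0,-1],[-0.0018,0,0.0007,0,0,0,-1],[-0.0018,0,0.0007,0,0,0,-1]]]'
```

```text
t: 40.35
position: [552.0, -57.4, 60.9]
orientation: [[-0.387, 0.0, -0.922], [0.001, 1.0, 0.0], [0.922, -0.001, -0.387]]
contact_force: [2.5, 0.0, 7.0]
opening: 0.472
grip_force: 44.9
```

Contact at about 8 N. Releasing and backing out.

```bash
python3 -m pendant '[[[0,0,0,0,0,0,0.15],[0,0,0,0,0,0,0.15],[0,0,0,0,0,0,0.15],[0,0,0,0,0,0,0.15],[0,0,-0.03,0,0,0,0.15],[0,0,-0.06,0,0,0,0.15],[0,0,-0.1,0,0,0,0.15],[0.06,0,-0.12,0,0,0,0.15],[0.12,0,-0.14,0,0,0,0],[0.12,0,-0.14,0,0,0,-1]]]' 
python3 - <<'E'
from h import *
import kin
s=get_state(); print(s['qpos'].round(2))
# nozzle hover, tool down, flipped
P=np.array([464,-329,170.]); best=None
for yaw in range(-180,181,15):
    c,q=kin.ik(P,down(yaw),4)
    if c<1e-3: print(yaw,q.round(2))
E
```

```text
t: 41.6
position: [635.6, -57.5, 229.9]
orientation: [[-0.396, 0.0, -0.918], [0.001, 1.0, -0.0], [0.918, -0.001, -0.396]]
contact_force: [-0.4, 0.2, -0.1]
opening: 0.414
grip_force: 0.0
[-0.06  1.09  0.74 -0.09  2.47 -1.66]
-180 [-0.62  0.31  1.8  -0.    1.03 -2.19]
-165 [-0.62  0.31  1.8  -0.    1.03 -2.45]
-150 [-0.62  0.31  1.8  -0.    1.03 -2.71]
-105 [-0.62  0.31  1.8   0.    1.03  2.79]
-90 [-0.62  0.31  1.8   0.    1.03  2.52]
-75 [-0.62  0.31  1.8   0.    1.03  2.26]
-60 [-0.62  0.31  1.8   0.    1.03  2.  ]
-45 [-0.62  0.31  1.8   0.    1.03  1.74]
-30 [-0.62  0.31  1.8   0.    1.03  1.48]
-15 [-0.62  0.31  1.8   0.    1.03  1.21]
0 [-0.62  0.31  1.8   0.    1.03  0.95]
15 [-0.62  0.31  1.8   0.    1.03  0.69]
30 [-0.62  0.31  1.8   0.    1.03  0.43]
45 [-0.62  0.31  1.8   0.    1.03  0.17]
60 [-0.62  0.31  1.8  -0.    1.03 -0.09]
75 [-0.62  0.31  1.8  -0.    1.03 -0.35]
90 [-0.62  0.31  1.8  -0.    1.03 -0.62]
105 [-0.62  0.31  1.8  -0.    1.03 -0.88]
120 [-0.62  0.31  1.8  -0.    1.03 -1.14]
135 [-0.62  0.31  1.8  -0.    1.03 -1.4 ]
150 [-0.62  0.31  1.8  -0.    1.03 -1.66]
165 [-0.62  0.31  1.8  -0.    1.03 -1.92]
180 [-0.62  0.31  1.8  -0.    1.03 -2.19]
```

```bash
python3 - <<'E'
from h import *
print(*rel([464,-329,200],down(150)))
E
```

```text
[ 0.0401 -0.2716  0.1694] [-17.5 -65.1  26.5]
```

```bash
python3 -m pendant '[[[0.04,-0.1,0.0,-8,-32,13,-1],[0.04,-0.272,0.169,-17.5,-65.1,26.5,-1],[0.04,-0.272,0.169,-17.5,-65.1,26.5,-1],[0.04,-0.272,0.169,-17.5,-65.1,26.5,-1],[0.04,-0.272,0.169,-17.5,-65.1,26.5,-1],[0.04,-0.272,0.169,-17.5,-65.1,26.5,-1],[0.04,-0.272,0.169,-17.5,-65.1,26.5,-1],[0.04,-0.272,0.169,-17.5,-65.1,26.5,-1],[0.04,-0.272,0.169,-17.5,-65.1,26.5,-1],[0.04,-0.272,0.169,-17.5,-65.1,26.5,-1]]]' 
python3 - <<'E'
from h import *
C=cam("wrist");T=cam("top");S=cam("scene"); cv2.imwrite("pics/w16.png",C[0]);cv2.imwrite("pics/t16.png",T[0]);cv2.imwrite("pics/s16.png",S[0])
print(w2px(C,[[464,-329,128]]).round())
g=cv2.cvtColor(C[0],cv2.COLOR_BGR2HSV)
# caddy rims on board: pixels hue orange bright
h=cv2.cvtColor(T[0],cv2.COLOR_BGR2HSV); m=cv2.inRange(h,(5,120,150),(20,255,255)); m[:190]=0;m[300:]=0;m[:,:220]=0;m[:,420:]=0
m=cv2.dilate(m,np.ones((2,2)))
for c in cv2.findContours(m,0,1)[0]:
    if cv2.contourArea(c)>60: b=cv2.minAreaRect(c); print(np.round(b[0],1),np.round(b[1],1),px2w(T,b[0],86).round(1))
# nozzle: gold patches in the wrist picture
m=cv2.inRange(g,(12,60,90),(32,255,255))
for c in cv2.findContours(m,0,1)[0]:
    if cv2.contourArea(c)>60: (x,y),r=cv2.minEnclosingCircle(c); print("gold",round(x),round(y),round(r),cv2.contourArea(c))
m=cv2.inRange(g,(0,0,170),(180,60,255))
for c in cv2.findContours(m,0,1)[0]:
    if cv2.contourArea(c)>500: print("white",cv2.boundingRect(c),cv2.contourArea(c))
E
```

```text
t: 42.85
position: [464.0, -329.2, 195.2]
orientation: [[-0.867, 0.499, -0.009], [0.499, 0.867, 0.001], [0.009, -0.004, -1.0]]
contact_force: [-0.2, 0.6, -0.6]
opening: 0.004
grip_force: 0.0
[[322. 214.]]
[345.5 214.5] [19. 19.] [572.4 -56.7  86. ]
[315.7 212.3] [19.1 18.6] [578.4  22.6  86. ]
[287. 212.] [18. 18.] [579.1  99.   86. ]
[258.3 210.9] [19.8 19.2] [582.1 175.5  86. ]
[375.9 208.1] [19.  21.8] [ 589.6 -137.9   86. ]
gold 102 372 44 2119.0
gold 390 365 74 734.0
gold 306 348 34 399.0
gold 96 328 49 1225.5
gold 323 200 15 190.5
gold 575 215 34 2119.0
white (462, 338, 87, 27) 1746.0
white (0, 338, 174, 35) 4362.0
white (0, 292, 45, 41) 1185.0
white (0, 0, 640, 331) 14322.0
```

All five caddies read as upright squares at rim height on the board. My picture views are used up, so I'll find the nozzle numerically.

```bash
python3 - <<'E'
from h import *
im=cv2.imread("pics/w16.png"); r=im[166:262:4,260:390:5]; h=cv2.cvtColor(r,cv2.COLOR_BGR2HSV)
for i,row in enumerate(h): print(166+4*i,"".join(("W" if v>225 else "w" if v>150 else "g" if v>80 else ".") if s<70 else ("o" if 8<=hh<=35 else "b" if 95<=hh<=130 else "x") for hh,s,v in row))
t=cv2.imread("pics/t16.png")[240:272,425:462]; h=cv2.cvtColor(t,cv2.COLOR_BGR2HSV)
for i,row in enumerate(h): print(240+i,"".join(("W" if v>225 else "w" if v>150 else "g" if v>80 else ".") if s<70 else ("o" if 8<=hh<=35 else "b" if 95<=hh<=130 else "x") for hh,s,v in row))
E
```

```text
166 bbbbbbbWWWWWWWWWWWWwbbbbbb
170 bbbbbbbWWWWWWWWWWWWWbbbbbb
174 bbbbbbwWWWWWWWWWWWWWbbbbbb
178 bbbbbbWWWWWWWWWWWWWWWbbbbw
182 bbbbbbWWWWWWWWWWWWWWWbbwwb
186 bbbbbwWWWWWWWWWWWWWWWbwwbb
190 bbbbbWWWWWWooooWWWWWWWbbbb
194 bbbbbWWWWWWoooooWWWWWWbbbb
198 bbbbbWWWWWoWWWWWWWWWWWbbbb
202 bbbbbWWWWWoWWWWWWWWWWWbbbb
206 bbbbbWWWWWWWWWWWWWWWWwbbbb
210 bbbbbwWWWWWWWWWWWWWWWbwbbb
214 bbbbbbWWWWWWWWWWWWWWWbwbbb
218 bbbbbbWWWWWWWWWWWWWWwbbwbb
222 bbbbbbbWWWWWWWWWWWWWbbbwbb
226 bbbbbbbwWWWWWWWWWWWbbbbbwb
230 bbbbbbwbwWWWWWWWWWbbbbbbwb
234 bbbbwwbbbbWWWWWWWbbbbbbbbw
238 bbbwbbbbbww.g.wwgbbbbbbbbw
242 bbwbbbbbwww.g.wwwwbbbbbbbb
246 wwbbbbbgwww.g.wwwwbbbbbbbb
250 bbbbbbbwwww.g.wwwwbbbbbbbb
254 bbbbbbbwwww.g.wwwwwbbbbbbb
258 bbbbbbgwwww.g.wwwwwbbbbbbb
240 bbbbggbbbbbb.g..ggg..g.....gggbbg.gog
241 bbbbgggbgggggggg.....g.g...gggbbggooo
242 bbbbgggggwggggggg..g......gggggggoooo
243 bbbbgggwwwwgggggg......g.ggwwwgggoooo
244 bbbbggwwWwwgggggg.....g.ggwWWWwwggooo
245 bbbbgwWWWwggg.g.g.......ggwWWWWWwggoo
246 bbbgwWWWWwgggg.g.....g.ggwWWWWWWWwggg
247 bbggwWWWwwggggggg.....ggwWWWWWWWWWgg.
248 bbgwWWWWwggggggg
[... 287 characters left out ...]
WWWWWWWWwwooggg..gggwwwwgg..
256 bgwWWWWWWWWWWWWWWWWooogggg.ggggggg...
257 bgwWWWWWWWWWWWWWWWWWooowggggggggg...o
258 bbgwWWWWWWWWWWWWWWWWoooowwgggggg...go
259 bbgwWWWWWWWWWWWWWWWWWWoooowwggggg..gg
260 bbgwwWWWWWWWWWWWWWWWWWWWooowwwwgogg.g
261 bbbgwWWWWWWWWWWWWWWWWWWWooWWWwwooog..
262 bbbggwWWWWWWWWWWWWWWWWWWWWWWWWoooog..
263 bbbbggwWWWWWWWWWWWWWWWWWWWWWWWoooog..
264 bbbbbggwwWWWWWWWWWWWWWWWWWWWWWooogg..
265 bbbbbggggwwwWWWWWWWWWWWWWWWWWWWwg....
266 bbbbbbbbgggwwwWWWWWWWWWWWWWWWWWg.....
267 bbbbbbbbbbggggwwWWWWWWWWWWWWWwwg.b...
268 bbbbbbbbbbbbbbgggwwwWWWWWWWwwgg.bbb..
269 bbbbbbbbbbbbbbbbbgggwwwwwwggg.bbbbbbb
270 bbbbbbbbbbbbbbbbbbbbbgggggbbbbbbbbbbb
271 bbbbbbbbbbbbbbbbbbbbbbbbbbbbbbbbbbbbb
```

```bash
python3 - <<'E'
from h import *
C=cam("wrist"); im=C[0]
p=px2w(C,(327.5,196),92); print("shoulder",p, w2px(C,[[p[0],p[1],128]]).round(), "12mm px",w2px(C,[[p[0]+12,p[1],128],[p[0],p[1]+12,128]]).round())
r=im[180:236:2,290:364:2]
L=r.astype(int).sum(2)//3; 
h=cv2.cvtColor(r,cv2.COLOR_BGR2HSV)
for i in range(len(r)): print(180+2*i," ".join("%3d"%v for v in r[i,:,0][::1]))
E
```

```text
shoulder [ 462.20469689 -323.06227444   92.        ] [[328. 209.]] 12mm px [[336. 222.]
 [342. 201.]]
180 245 248 247 247 247 247 247 247 247 247 247 247 247 247 247 247 247 247 247 247 247 247 247 247 247 247 247 247 247 247 247 247 247 247 247 252 143
182 248 247 247 247 247 247 247 247 247 247 247 247 247 247 247 247 247 247 247 247 247 247 247 247 247 247 247 247 247 247 247 247 247 247 247 248 228
184 248 247 247 247 247 247 247 247 247 247 247 247 247 247 247 247 247 247 247 247 247 247 247 247 247 247 247 247 247 247 247 247 247 247 247 247 252
186 247 247 247 247 247 247 247 247 247 247 247 247 247 247 248 250 252 252 251 249 248 247 247 247 247 247 247 247 247 247 247 247 247 247 247 247 248
188 247 247 247 247 247 247 247 247 247 247 248 248 248 251 238 148 110 116 130 167 232 250 248 247 247 247 247 247 247 247 247 247 247 247 247 247 248
190 247 247 247 247 247 247 247 247 248 245 236 248 237 137  96  99 112 141 150 145 139 166 251 248 247 247 247 247 247 247 247 247 247 247 247 247 247
192 248 247 247 247 247 247 247 247 248 224 224 181 121 142 110 137 166 173 154 149 15
[... 2557 characters left out ...]
 247 247 247 247 247 247 247 247 247 247 247 247 247 247 247 247 247 250 193 131 133 133 132
228 140 164 188 193 238 249 247 247 247 247 247 247 247 247 247 247 247 247 247 247 247 247 247 247 247 247 247 247 247 248 251 200 131 131 132 132 135
230 182 190 172 140 144 225 250 248 247 247 247 247 247 247 247 247 247 247 247 247 247 247 247 247 247 247 247 248 249 253 165 131 133 132 133 132 132
232 172 145 133 133 133 134 168 238 249 248 247 247 247 247 247 247 247 247 247 247 247 247 247 247 247 247 248 251 199 135 130 132 134 134 133 132 132
234 133 133 133 133 132 134 131 133 183 247 249 249 250 250 250 250 250 250 250 249 247 247 247 248 249 251 233 153 130 131 133 132 132 134 132 132 133
```

```bash
python3 - <<'E'
from h import *
C=cam("wrist"); p=px2w(C,(325,211),128); print(p); p[2]=132; print(*rel(p,down(150)),get_state()["position"])
E
```

```text
[ 462.46948919 -326.1003392   128.        ]
[0.0017 0.0025 0.0633] [-0.2 -0.5  0. ] [ 463.24544237 -329.15251025  195.32558339]
```

```bash
python3 -m pendant '[[[0.002,0.0025,0.03,-0.2,-0.5,0,-1],[0.002,0.0025,0.055,-0.2,-0.5,0,-1],[0.002,0.0025,0.061,-0.2,-0.5,0,-1],[0.002,0.0025,0.061,-0.2,-0.5,0,-1]]]'
```

```text
t: 43.6
position: [462.1, -326.2, 134.9]
orientation: [[-0.866, 0.5, 0.001], [0.5, 0.866, -0.001], [-0.001, -0.0, -1.0]]
contact_force: [0.8, 0.3, 0.8]
opening: 0.006
grip_force: 0.0
```

```bash
python3 -m pendant '[[[0,0,0.001,0,0,0,-1],[0,0,0.002,0,0,0,-1],[0,0,0.003,0,0,0,-1],[0,0,0.004,0,0,0,-1],[0,0,0.005,0,0,0,-1],[0,0,0.005,0,0,0,-1]]]'
```

```text
t: 44.35
position: [461.8, -326.1, 129.7]
orientation: [[-0.866, 0.501, 0.001], [0.501, 0.866, -0.001], [-0.002, -0.0, -1.0]]
contact_force: [0.4, 0.2, 1.0]
opening: 0.002
grip_force: 0.0
```

```bash
python3 -m pendant '[[[0,0,0.001,0,0,0,-1],[0,0,0.002,0,0,0,-1],[0,0,0.003,0,0,0,-1],[0,0,0.004,0,0,0,-1],[0,0,0.005,0,0,0,-1],[0,0,0.005,0,0,0,-1]]]'
```

```text
t: 45.1
position: [462.0, -326.2, 124.8]
orientation: [[-0.866, 0.501, 0.002], [0.501, 0.866, -0.001], [-0.002, -0.0, -1.0]]
contact_force: [-0.4, -0.4, 2.9]
opening: 0.004
grip_force: 1.6
```

```bash
python3 -m pendant '[[[0,0,0.001,0,0,0,-1],[0,0,0.002,0,0,0,-1],[0,0,0.0025,0,0,0,-1],[0,0,0.0025,0,0,0,-1]]]'
```

```text
t: 45.6
position: [462.0, -326.2, 122.3]
orientation: [[-0.866, 0.501, 0.002], [0.501, 0.866, -0.001], [-0.002, -0.0, -1.0]]
contact_force: [-0.9, 1.3, 4.5]
opening: 0.008
grip_force: 2.2
```

```bash
python3 -m pendant '[[[0,0,0.0005,0,0,0,-1],[0,0,0.001,0,0,0,-1],[0,0,0.0015,0,0,0,-1],[0,0,0.0015,0,0,0,-1]]]'
```

```text
t: 46.1
position: [462.0, -326.2, 120.8]
orientation: [[-0.866, 0.501, 0.002], [0.501, 0.866, -0.001], [-0.002, -0.0, -1.0]]
contact_force: [-1.2, -0.6, 5.3]
opening: 0.004
grip_force: 2.5
```

```bash
python3 -m pendant '[[[0,0,0.0004,0,0,0,-1],[0,0,0.0007,0,0,0,-1],[0,0,0.0007,0,0,0,-1]]]'
```

```text
t: 46.48
position: [462.0, -326.2, 120.4]
orientation: [[-0.866, 0.501, 0.002], [0.501, 0.866, -0.001], [-0.002, -0.0, -1.0]]
contact_force: [-2.1, 1.2, 6.7]
opening: 0.009
grip_force: 3.7
```

The nozzle is on its stop: 6.7 N, and the travel is stalling. Letting it up.

```bash
python3 -m pendant '[[[0,0,-0.003,0,0,0,-1],[0,0,-0.007,0,0,0,-1],[0,0,-0.012,0,0,0,-1],[0,0,-0.05,0,0,0,-1],[0,0,-0.1,0,0,0,-1],[-0.08,0,-0.14,0,0,0,-1],[0.1,-0.15,-0.14,0,0,0,-1],[0.1,-0.15,-0.14,0,0,0,-1],[0.1,-0.15,-0.14,0,0,0,-1],[0.1,-0.15,-0.14,0,0,0,-1],[0.1,-0.15,-0.14,0,0,0,-1],[0.1,-0.15,-0.14,0,0,0,-1]]]'
python3 - <<'E'
from h import *
T=cam("top"); h=cv2.cvtColor(T[0],cv2.COLOR_BGR2HSV); m=cv2.inRange(h,(5,120,150),(20,255,255)); m[:190]=0;m[300:]=0;m[:,:220]=0;m[:,420:]=0
m=cv2.dilate(m,np.ones((2,2)))
for c in cv2.findContours(m,0,1)[0]:
    if cv2.contourArea(c)>60: b=cv2.minAreaRect(c); print(px2w(T,b[0],86).round(1),np.round(b[1]))
d=cv2.absdiff(T[0],cv2.imread("pics/t16.png")); print("tray/board change",d[190:290,175:420].max(), (d[190:290,175:420].max(2)>40).sum())
m=cv2.inRange(h,(0,0,0),(180,255,55)); m[:232]=0; m[282:]=0; m[:,:183]=0; m[:,236:]=0
for c in cv2.findContours(m,0,1)[0]:
    if cv2.contourArea(c)>50: b=cv2.boundingRect(c); print("black",b,[px2w(T,(b[0]+b[2]/2,b[1]+b[3]/2),z)[:2].round() for z in (18,47)])
E
```

```text
t: 47.98
position: [300.7, -405.8, 260.0]
orientation: [[-0.866, 0.501, 0.002], [0.501, 0.866, -0.001], [-0.002, 0.0, -1.0]]
contact_force: [-0.0, 0.1, -0.7]
opening: 0.001
grip_force: 0.0
[572.4 -55.4  86. ] [19. 20.]
[579.1  24.4  86. ] [20. 20.]
[580.4  99.   86. ] [19. 20.]
[581.4 174.6  86. ] [22. 21.]
[ 589.8 -138.    86. ] [20. 22.]
tray/board change 32 0
black (210, 261, 16, 16) [array([424., 295.]), array([426., 289.])]
black (183, 259, 20, 18) [array([427., 365.]), array([429., 357.])]
black (211, 238, 16, 15) [array([489., 294.]), array([490., 287.])]
black (188, 238, 16, 15) [array([489., 358.]), array([490., 350.])]
```

```bash
python3 -c "
from rig import env
print(env.sign_off())"
```

```text
the job is handed in; nothing more can be done
None
```

I handed the job in at about 48 s: by my last camera and force readings all five caddies stand open on the board, the three lids and the cap lie one per compartment in the tray, and the nozzle went down to its stop at 6.7 N and was let up; sign-off returned no verdict.

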